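# Bring a cart wheel's valve to the top and set its brake

### The arm

A 6-joint arm with a two-finger parallel gripper is mounted at the origin on a cart in front of the work surface, level with it; the furniture and walls round the work are solid. World frame = base frame: x ahead of the robot, y to its left, z up, the work surface at z = 0. Lengths are in m, angles in degrees, forces in N, time in s.
With the tool pointing down it reaches from about 0.375 to 0.9 m from the base axis. Payload 3.1 kg.
Tool frame: the origin (TCP) lies midway between the tips of the shut fingers; the grasp point (between the pads) lies bot.hold_point_z behind it (bot.hold_point_z is the distance from the TCP to the grasp point, in m); z points along the fingers, y is the direction in which the jaws open and shut (so a half turn about z gives the same grasp; the last joint's range is limited). The gripper opens to 87 mm and grips with 3 to 60 N. Pads are 19 mm wide; open, the fingers measure 117 mm over their backs; the gripper's body (75 mm by 190 mm) begins 51 mm behind the grasp point.
Start: joints at [56.064, 30.224, 82.088, -0, 67.689, -10.227], TCP at [0.251, 0.572, 0.223] pointing down, gripper open.
Joint ranges: [-176.69, 176.69], [-43.24, 126.21], [12.49, 139.97], [-82, 262], [0, 151.66], [-163.58, 163.58]. Speed limits (degrees/s): [159.86, 159.86, 180, 180, 180, 180].

### API

Orientations are given as a 3x3 rotation matrix whose columns are the frame's x, y, z axes.
In Python, from rig import bot, vision, order gives the robot as it stands. The module is installed in compiled form; this text tells all that it offers.
- The arm moves only by the tool move_arm, never from a script. Its argument "moves" is a list of rows, each an object of numbers: "hand": the finger opening in mm, from 0 to 87; "x", "y", "z": the shift along the tool's x, y, z in units of 25 mm (1.0 is 25 mm); "wx", "wy", "wz": the turn, a rotation vector about the tool's x, y, z in degrees. In form: [{"hand": .., "x": .., "y": .., "z": .., "wx": .., "wy": .., "wz": ..}, ...]. A call has 1 to 20 rows; each row shifts and turns the commanded pose from where the row before left it, along the tool's axes as they then stand; what a row does not reach is not made up. A row lasts 1/10 s, in which the tool goes at most 50 mm and 8.59 degrees, less where a joint would pass 70% of its speed; a pose out of reach is approached as far as the arm can. A call is refused whole if a number of a shift passes 1 or a number of a turn 8.59, either way. A call with a gripper value outside its range is refused whole. The fingers move at their own pace and stop on an object; the grip force is fixed at half the most. Time passes only in rows, so rows that do not move let the fingers close. It gives the time, the measured TCP pose, the force and the opening at its end, in the units of the state.
- bot.read_state(): the state, without advancing time (a new reading comes with each control period).
- vision.capture(name): name is "side" or "top"; returns a dict with "image" (420x560x3 uint8, red, green, blue), "z_map" (420x560 float32, m along the optical axis (not along the pixel's ray), 0 where there is no reading), "fx", "fy", "cx", "cy" (pixels), "k1" (the pictures are not rectified: a ray, as slopes to the right and down, at radius r is drawn at 1 + k1 r^2 times it, then the intrinsics apply), "pose" (4x4, takes a point from camera to world coordinates). Camera axes: x right, y down, z forward; pixel columns grow to the right and rows downward; lengths in m; the calibration is good to about 2 mm. A picture is of the moment at which its call begins.
- order.hand_in(): hands the job in, once; it reports no verdict.
The state is a dict: "time_s": time; "joint_positions": joint angles; "qvel": joint speeds; "tau": joint torques, N m; "position": TCP position; "tcp_rot": TCP orientation; "force": force on the tool from outside, world axes, zero at the start; "moment": the same for the moment, N m; "opening": opening from 0.0 (shut) to 1.0 (fully open).
Only numpy, scipy, OpenCV 4.12 (cv2) and the standard library are available. Lean on these libraries where they do the work, as an engineer would, in place of code of your own. Each camera call takes 0.05 s, during which the arm holds its last target.

### The job

The shop's delivery-cart wheel is mounted in its bench stand and its tyre is to be pumped next. Push the wheel round by its spokes with a fingertip, gently and without shoving the valve stem, until the valve sits straight up at twelve o'clock; then push the red lever in against the tyre so that the brake holds the wheel there. Only push, never grip the wheel, and leave the pump and the shop's goods around it where they are.

Things in the scene. Friction and masses are not known exactly. Their poses are not given: they have to be found in the camera images.
- stand: Fixed stand: wooden foot board (130 x 330 mm, top 22 mm up, y = -120 to 210 mm), grey 26 mm wide legs before and behind the wheel. Origin on the table below the wheel's centre; x along the axle, away from the robot and 20 to 32 degrees to its left, y left along the wheel, z up. Axle 178 mm up. The front leg ends 15 mm above the axle and with its nut reaches to x = -66 mm.
- wheel (a joint): Turn of the wheel, rad, no stop either way: 0 = valve straight up, growing clockwise as the robot sees it (+1.57 = valve at three o'clock, the stand's -y side). Starts between 1.7 and 4.6. Turns against light bearing friction (0.22 N m), stays where left. Black tyre, 290 mm outside, 36 mm thick (x = -18 to 18 mm in the stand's frame).
- spoked_rim: Aluminium rim and 5 straight spokes, turning with the wheel. Origin at the wheel's centre, x along the axle, z through the valve. Spokes at 36, 108, 180, 252, 324 degrees from the valve, 12 mm wide; their front edge slopes from x = -36 mm at 20 mm radius (hub, x = -46 to 46 mm) through x = -28 mm at 50 mm to x = -17 mm at 90 mm. Gaps open right through, out to the rim at 101 mm radius.
- valve_stem: Valve stem, a black rubber stub with a yellow cap, 12 mm thick, in the middle plane of the wheel and the middle of one of the five gaps. Origin at the wheel's centre; z points from the centre out through the stem, which reaches inwards from the rim to 70 mm from the centre. Not to be pushed with more than 3 N.
- valve_cap (a point): Middle of the yellow valve cap, 75 mm from the wheel's centre.
- brake (a joint): Swing of the brake lever, rad: 0 = fully off, leaning to the left (+y of the stand), away from the tyre; grows as its top is pushed to the right (-y); at about 0.30 it stands upright, its rubber shoe against the tyre at nine o'clock. Stays where left (2 N at the grip to move, up to 10 N to press home). Pivot along the stand's x, at y = +183, z = 60, x = 0 mm.
- brake_grip (a point): Middle of the lever's red upright grip, 21 mm thick and 75 mm long, 197 mm above the pivot along the lever.
- tyre_pump: Loose hand pump, 215 mm long, 28 mm thick, aluminium with black ends, lying on the table; a bystander. Origin at its underside.
- candle_ochre: Loose candle in an ochre patterned pot, 99 mm wide, 98 mm tall; a bystander. Origin at its underside.
- candle_block: Loose candle in a blue patterned pot, 69 mm wide, 98 mm tall; a bystander. Origin at its underside.
- figure_hare: Loose black hare figure, 38 x 75 x 39 mm; a bystander. Origin at its underside.
- figure_lizard: Loose dark lizard figure, 82 x 142 x 26 mm; a bystander. Origin at its underside.
- balm_tin: Loose round white balm tin, 69 mm wide, 34 mm tall; a bystander. Origin at its underside.

How it is judged (in metres and radians):
On the way, in this order (a step that is already met when the one before it is completed fails the run):
1. a fingertip pushes on the spokes (contact force between the fingers and spoked_rim above 0.3 N), for 0.02 s.
2. the valve is straight up and still, the brake not yet set (angle between valve_stem's own z axis and vertical below 0.12 rad and velocity of joint wheel between -0.1 and 0.1 rad/s and value of joint brake below 0.2 rad), for 0.3 s.
3. the brake lever is pushed in against the tyre (value of joint brake above 0.275 rad), for 0.2 s.
At the end, for the whole second after the job is handed in: The valve stands straight above the axle within 0.12 rad (7 degrees), the wheel is still, and the brake lever is in against the tyre (joint above 0.275 rad) (angle between valve_stem's own z axis and vertical below 0.12 rad and value of joint brake above 0.275 rad and velocity of joint wheel between -0.05 and 0.05 rad/s); the robot touches nothing.
It fails at once if the valve stem was shoved (over 3 N) (contact force between valve_stem and anything else above 3 N).
It fails at once if the wheel was shoved hard or a spoke gripped (over 40 N on the rim and spokes) (contact force between the fingers and spoked_rim above 40 N).
It fails at once if the pump or one of the goods was moved or lifted (over 25 mm) (distance of any of tyre_pump, candle_ochre, candle_block, figure_hare, figure_lizard, balm_tin from where it was at the start of the episode above 0.025 m).
It also fails if it takes over 72 s, if anything falls off the work surface, if the arm or the gripper's body presses on something with over 40 N, if the wrist force passes 120 N, or if a joint passes its speed limit or range.

## Working session

There is one attempt and no reset: what is moved stays moved. The work goes in short steps, Python scripts to look and compute and a tool call to move; the robot and the scene stay as the last step left them, time stands still between calls to the robot, and variables do not carry over. Pictures are saved under pics/ and viewed, and the job is handed in when it is done.

Besides the shell and the picture viewer there is one more tool, called after "Call:" by a JSON object that holds its "method" and its "body". move_arm: Moves the arm, as the interface text tells. Its arguments: {"type":"object","properties":{"moves":{"type":"array"}},"required":["moves"]}

```bash
mkdir -p pics; ls; python3 - <<'E'
from rig import bot, vision, order
import cv2, numpy as np, pickle
s=bot.read_state()
print({k:np.round(v,3).tolist() for k,v in s.items()}, bot.hold_point_z)
for n in ("side","top"):
    c=vision.capture(n); pickle.dump(c,open(n+".pkl","wb"))
    cv2.imwrite(f"pics/{n}0.png",c["image"][:,:,::-1])
    print(n,c["fx"],c["fy"],c["cx"],c["cy"],c["k1"],np.round(c["pose"],3).tolist())
E
```

```text
pics
{'time_s': 0.0, 'joint_positions': [56.064, 30.277, 82.155, 0.002, 67.686, -10.226], 'qvel': [-0.019, -0.023, -0.036, 0.118, 0.092, 0.083], 'tau': [0.0, -44.004, -17.659, 0.063, 0.058, -0.0], 'position': [0.251, 0.572, 0.222], 'tcp_rot': [[-0.916, 0.402, -0.001], [0.402, 0.916, -0.002], [0.0, -0.002, -1.0]], 'force': [0.099, -0.656, -0.65], 'moment': [-0.017, 0.031, -0.005], 'opening': 0.997} 0.0187
side 499.2395493789038 499.2395493789038 277.15248158721323 212.38847900213437 -0.12321492342833726 [[0.522, -0.708, 0.476, -0.237], [-0.853, -0.442, 0.278, -0.272], [0.014, -0.551, -0.834, 1.411], [0.0, 0.0, 0.0, 1.0]]
top 499.82205664926846 499.82205664926846 277.29500332034667 207.28322957495718 -0.07985107442432858 [[-0.023, -0.989, 0.146, 0.301], [-1.0, 0.025, 0.014, 0.119], [-0.017, -0.146, -0.989, 1.402], [0.0, 0.0, 0.0, 1.0]]
```

View pics/side0.png

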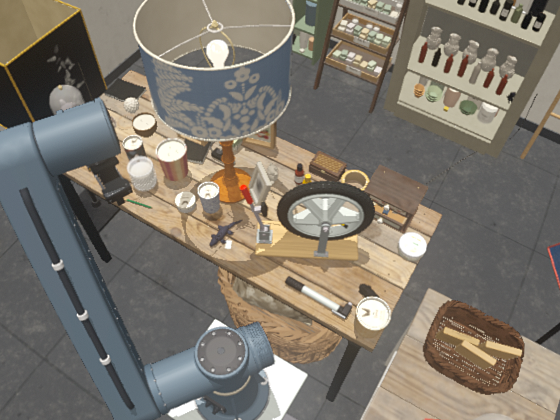

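View pics/top0.png

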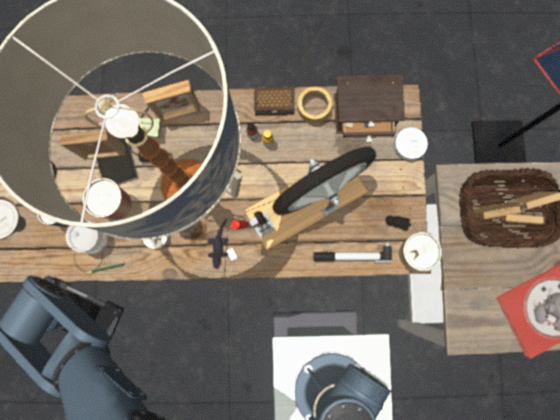

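The side view shows the wheel at about (325,210), the red grip at (247,195), the pump at (320,297), and a lamp to the left of the lever. The top view shows the wheel edge-on at (325,180) and the grip at (237,225). Next I'll measure and zoom in.

```bash
cat > h.py <<'E'
import numpy as np, cv2, pickle
def cloud(c):
    H,W=c["z_map"].shape
    K=np.array([[c["fx"],0,c["cx"]],[0,c["fy"],c["cy"]],[0,0,1.]])
    u,v=np.meshgrid(np.arange(W),np.arange(H))
    p=cv2.undistortPoints(np.stack([u,v],-1).reshape(-1,1,2).astype(float),K,np.array([c["k1"],0,0,0.]))  
    p=p.reshape(H,W,2)
    z=c["z_map"][...,None]
    P=np.concatenate([p*z,z],-1)
    T=c["pose"]
    w=P@T[:3,:3].T+T[:3,3]
    w[c["z_map"]<=0]=np.nan
    return w
def proj(c,X):
    T=np.linalg.inv(c["pose"]); X=np.atleast_2d(X)
    q=X@T[:3,:3].T+T[:3,3]; s=q[:,:2]/q[:,2:]
    r2=(s**2).sum(1,keepdims=True); s=s*(1+c["k1"]*r2)
    return s*[c["fx"],c["fy"]]+[c["cx"],c["cy"]]
E
python3 - <<'E'
from h import *
for n,(x0,y0,x1,y1) in dict(side=(180,130,440,330),top=(180,90,440,290)).items():
    c=pickle.load(open(n+".pkl","rb"))
    im=cv2.resize(c["image"][y0:y1,x0:x1,::-1],None,fx=3,fy=3,interpolation=cv2.INTER_CUBIC)
    cv2.imwrite(f"pics/{n}_z.png",im)
    w=cloud(c)
    hsv=cv2.cvtColor(c["image"],cv2.COLOR_RGB2HSV)
    red=((hsv[...,0]<6)|(hsv[...,0]>174))&(hsv[...,1]>170)&(hsv[...,2]>100)
    red[:, 300:]=0; red[:,:200]=0
    vv,uu=np.nonzero(red);print(n,"red",len(uu),uu.mean(),vv.mean(),np.nanmedian(w[red],0),np.nanmin(w[red],0),np.nanmax(w[red],0))
    yel=(abs(hsv[...,0].astype(int)-27)<7)&(hsv[...,1]>170)&(hsv[...,2]>120)
    m,l,st,ce=cv2.connectedComponentsWithStats(yel.astype(np.uint8))
    for i in range(1,m):
        if st[i,4]>=3 and 200<ce[i,0]<440: print("y",st[i],ce[i],np.nanmedian(w[l==i],0))
E
```

```text
side red 101 246.24752475247524 194.15841584158414 [0.42559692 0.2164493  0.26518771] [0.41709181 0.20666025 0.21973382] [0.43651989 0.2331579  0.29086636]
y [305 174   5   5  18] [307.22222222 176.27777778] [0.69489957 0.15946783 0.08754851]
y [303 180   8   4  17] [305.17647059 181.47058824] [0.69070588 0.16318673 0.06067888]
y [342 224   3   2   4] [343.   224.25] [ 0.56660916 -0.03719629  0.12504173]
top red 101 238.66336633663366 224.25742574257427 [0.43145865 0.22172326 0.2839269 ] [ 0.42137666  0.20765572 -0.00185903] [0.4724347  0.26771684 0.29252535]
```

View pics/side_z.png

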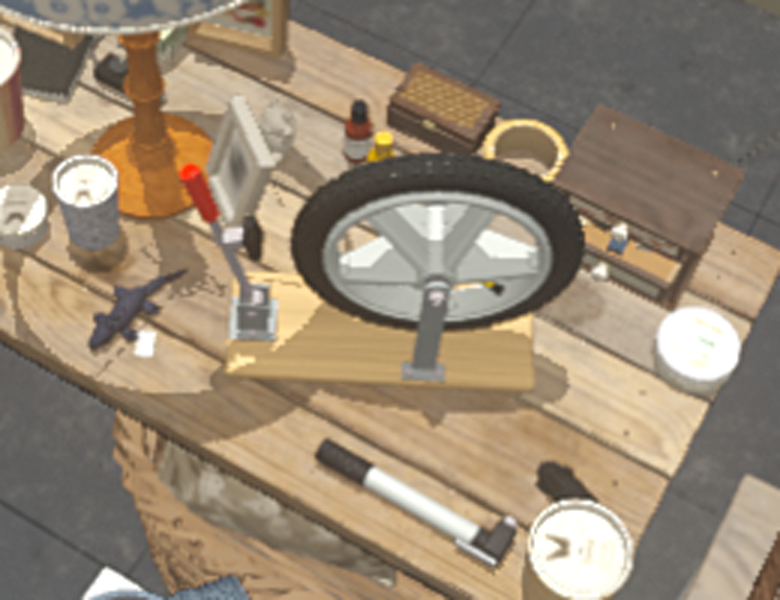

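View pics/top_z.png

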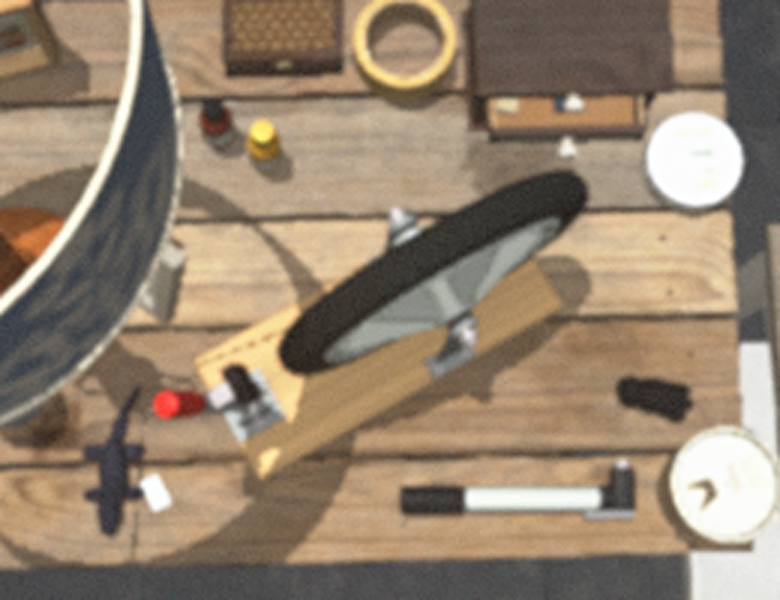

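```bash
python3 - <<'E'
from h import *
from scipy.optimize import least_squares
pts=[]
for n in ("side","top"):
    c=pickle.load(open(n+".pkl","rb")); w=cloud(c); im=c["image"].astype(int)
    m=(im.max(-1)<75)&(w[...,2]>0.04)&(w[...,2]<0.34)&(w[...,0]>0.42)&(w[...,0]<0.75)&(w[...,1]<0.17)&(w[...,1]>-0.2)
    p=w[m]; print(n,len(p)); pts.append(p)
P=np.vstack(pts)
def loc(q,p):
    a=q[2]; X=np.array([np.cos(a),np.sin(a)]);Y=np.array([-np.sin(a),np.cos(a)])
    d=p[:,:2]-q[:2]
    return np.c_[d@X,d@Y,p[:,2]]
def f(q,p):
    l=loc(q,p); r=np.hypot(l[:,1],l[:,2]-.178)
    return np.hypot(r-.127,l[:,0])-.018
for p in pts+[P]:
    s=least_squares(f,[.56,0.0,np.radians(26)],args=(p,),loss="soft_l1",f_scale=.003)
    print(s.x[:2],np.degrees(s.x[2]),np.median(abs(f(s.x,p))))
q=s.x; np.save("stand.npy",q)
print("cap",loc(q,np.array([[.5666,-.0372,.125]])))
# red grip
for n in ("side","top"):
    c=pickle.load(open(n+".pkl","rb")); w=cloud(c)
    hsv=cv2.cvtColor(c["image"],cv2.COLOR_RGB2HSV)
    red=((hsv[...,0]<6)|(hsv[...,0]>174))&(hsv[...,1]>170)&(hsv[...,2]>100); red[:,300:]=0; red[:,:200]=0
    l=loc(q,w[red]); l=l[l[:,2]>.15]; print(n,np.percentile(l,[5,50,95],axis=0).round(3).tolist())
    # lamp extents
c=pickle.load(open("top.pkl","rb")); w=cloud(c)
g=w[...,2]>.3
mm=g&(np.arange(560)[None]<250)&(np.arange(420)[:,None]<245)
p=w[mm]
print("lamp", np.percentile(p,[0,1,50,99,100],axis=0))
c=pickle.load(open("side.pkl","rb")); w=cloud(c)
for (u,v) in [(136,20),(152,110),(200,135),(220,138),(270,120),(292,80),(295,20),(225,150)]: print(u,v,w[v,u])
E
```

```text
side 1511
top 1695
[0.54223323 0.01797209] 28.385682242598264 0.001338936998377619
[0.54400499 0.01836427] 28.728932657971445 0.001071137834735357
[0.54293194 0.01798365] 28.459988463605118 0.001281726753669622
cap [[-0.00548971 -0.05979361  0.125     ]]
side [[-0.012, 0.221, 0.227], [-0.009, 0.231, 0.265], [-0.001, 0.243, 0.288]]
top [[-0.008, 0.219, 0.237], [-0.001, 0.233, 0.284], [0.007, 0.247, 0.291]]
lamp [[0.38431174 0.2003658  0.30223204]
 [0.38791807 0.20322443 0.41155571]
 [0.62892374 0.44453581 0.59037593]
 [0.76993556 0.5856769  0.69118523]
 [0.77249048 0.58896099 0.6941279 ]]
136 20 [0.47428919 0.55313706 0.68353959]
152 110 [0.71727389 0.86819203 0.00523651]
200 135 [0.39843973 0.33066446 0.46795961]
220 138 [0.41930701 0.28366185 0.46448077]
270 120 [0.53633014 0.20758845 0.46840371]
292 80 [ 2.00296272  0.94599683 -0.84459677]
295 20 [ 2.24640813  1.07795555 -0.56994639]
225 150 [0.56056703 0.38855754 0.21330787]
```

Wheel centre is at (0.543, 0.018), stand yaw is 28.5°, and the valve sits about 132° clockwise. The lamp overhangs the lever, so I'll retract first and fit the arm's kinematics from the measured poses.

Call:
{"method": "move_arm", "body": {"moves": [{"hand": 0, "y": -1}, {"hand": 0, "y": -1}, {"hand": 0, "y": -1}, {"hand": 0, "y": -1}, {"hand": 0, "y": -1}, {"hand": 0, "y": -1}, {"hand": 0, "y": -1}]}}

```text
schema error: expected keys hand, x, y, z, wx, wy, wz
```

```bash
cat > log.py <<'E'
from rig import bot
import numpy as np, json
s=bot.read_state()
d={k:np.array(v).tolist() for k,v in s.items()}
open("log.jsonl","a").write(json.dumps(d)+"\n")
print(round(d["time_s"],2),np.round(d["joint_positions"],1),np.round(d["position"],4),np.round(d["tcp_rot"],3).tolist(),"F",np.round(d["force"],2),np.round(d["opening"],2))
E
python3 log.py
```

```text
0.1 [ 56.1  30.3  82.1  -0.   67.7 -10.2] [0.2509 0.5717 0.2217] [[-0.916, 0.402, -0.001], [0.402, 0.916, -0.002], [0.0, -0.002, -1.0]] F [-0.22 -0.62  0.24] 1.0
```

Call:
{"method": "move_arm", "body": {"moves": [{"hand": 0, "z": -1, "wy": 8}, {"hand": 0, "z": -1, "wy": 8}, {"hand": 0, "wx": -8}]}}

```text
schema error: expected keys hand, x, y, z, wx, wy, wz
```

```bash
python3 log.py
```

```text
0.1 [ 56.1  30.3  82.1  -0.   67.7 -10.2] [0.2509 0.5717 0.2217] [[-0.916, 0.402, -0.001], [0.402, 0.916, -0.002], [0.0, -0.002, -1.0]] F [-0.22 -0.62  0.24] 1.0
```

Call:
{"method": "move_arm", "body": {"moves": [{"hand": 0, "x": 0, "y": -1, "z": 0, "wx": 0, "wy": 0, "wz": 0}, {"hand": 0, "x": 0, "y": -1, "z": 0, "wx": 0, "wy": 0, "wz": 0}, {"hand": 0, "x": 0, "y": -1, "z": 0, "wx": 0, "wy": 0, "wz": 0}, {"hand": 0, "x": 0, "y": -1, "z": 0, "wx": 0, "wy": 0, "wz": 0}, {"hand": 0, "x": 0, "y": -1, "z": 0, "wx": 0, "wy": 0, "wz": 0}, {"hand": 0, "x": 0, "y": -1, "z": 0, "wx": 0, "wy": 0, "wz": 0}, {"hand": 0, "x": 0, "y": -1, "z": 0, "wx": 0, "wy": 0, "wz": 0}]}}

```text
time_s: 0.8
position: [0.1802, 0.4108, 0.2223]
tcp_rot: [[-0.916, 0.402, -0.0], [0.402, 0.916, -0.001], [0.0, -0.001, -1.0]]
force: [-0.3, 0.6, 0.6]
opening: 0.447
```

```bash
python3 log.py
```

```text
0.8 [ 52.   16.7 106.4  -0.   56.9 -14.3] [0.1802 0.4108 0.2223] [[-0.916, 0.402, -0.0], [0.402, 0.916, -0.001], [0.0, -0.001, -1.0]] F [-0.26  0.61  0.61] 0.45
```

Call:
{"method": "move_arm", "body": {"moves": [{"hand": 0, "x": 0, "y": 0, "z": -1, "wx": 0, "wy": 8, "wz": 0}, {"hand": 0, "x": 0, "y": 0, "z": -1, "wx": 0, "wy": 8, "wz": 0}, {"hand": 0, "x": 0, "y": 0, "z": 0, "wx": -8, "wy": 0, "wz": 0}]}}

```text
time_s: 1.1
position: [0.1906, 0.4143, 0.2751]
tcp_rot: [[-0.88, 0.436, -0.187], [0.387, 0.888, 0.247], [0.274, 0.145, -0.951]]
force: [0.6, 1.0, -0.3]
opening: 0.173
```

```bash
python3 log.py
```

```text
1.1 [ 38.5  11.1 107.1  20.4  62.9 -36.1] [0.1906 0.4143 0.2751] [[-0.88, 0.436, -0.187], [0.387, 0.888, 0.247], [0.274, 0.145, -0.951]] F [ 0.63  1.   -0.26] 0.17
```

```bash
cat > kin.py <<'E'
import numpy as np, json
from scipy.spatial.transform import Rotation as R
from scipy.optimize import least_squares
def fk(q,p,full=False):
    # p: a1,d,h,L1,e,L2,Lt
    a1,d,h,L1,e,L2,Lt=p; q=np.radians(q)
    z=lambda a:R.from_rotvec([0,0,a]).as_matrix(); y=lambda a:R.from_rotvec([0,a,0]).as_matrix()
    R1=z(q[0]); R2=R1@y(q[1]); R3=R2@y(q[2]); R5=R3@z(q[3])@y(q[4]); R6=R5@z(q[5])
    o=R1@[a1,d,h]; el=o+R2@[0,0,L1]; w=el+R3@[e,0,L2]; t=w+R6@[0,0,Lt]
    Rt=R6@z(np.pi/2)
    return (t,Rt,[o,el,w]) if full else (t,Rt)
def load(): return [json.loads(l) for l in open("log.jsonl")]
def fit():
    D=load()
    f=lambda p:np.concatenate([fk(s["joint_positions"],p)[0]-s["position"] for s in D]+[1e-3*(np.array(p)-[0,.11,.3,.4,0,.4,.2])])
    r=least_squares(f,[0,.11,.3,.4,0,.4,.2]); return r.x
LO=np.array([-176,-43,12.6,-81.5,0.5,-163]);HI=np.array([176,126,139.5,261.5,151,163])
def ik(t,Rt,q0,p):
    def f(q):
        a,b=fk(q,p); return np.r_[(a-t)*10,R.from_matrix(b@Rt.T).as_rotvec()*3,1e-4*(q-q0)]
    best=None
    rng=np.random.default_rng(0)
    for k in range(12):
        s=np.clip(q0 if k==0 else q0+rng.normal(0,40,6),LO+1,HI-1)
        r=least_squares(f,s,bounds=(LO,HI))
        if best is None or r.cost<best.cost: best=r
        if np.linalg.norm(f(best.x)[:6])<2e-2: break
    return best.x,np.linalg.norm(f(best.x)[:6])
E
python3 - <<'E'
from kin import *
p=fit(); np.save("p.npy",p); print(p.round(4))
for s in load():
    a,b=fk(s["joint_positions"],p); print((a-s["position"]).round(4),np.abs(b-s["tcp_rot"]).max().round(4))
E
```

```text
[0.     0.111  0.2742 0.588  0.1141 0.3917 0.3055]
[-0. -0.  0.] 0.0
[-0. -0.  0.] 0.0
[ 0.  0. -0.] 0.0
[ 0.  0. -0.] 0.0
```

```bash
cat > plan.py <<'E'
from kin import *
p=np.load("p.npy"); S=np.load("stand.npy")
c,s=np.cos(S[2]),np.sin(S[2]); XS=np.array([c,s,0]); YS=np.array([-s,c,0]); ZS=np.array([0,0,1.])
def W(x,y,z): return np.array([S[0],S[1],0])+x*XS+y*YS+z*ZS
def L(w): d=np.array(w)-[S[0],S[1],0]; return np.array([d@XS,d@YS,d[2]])
def rot(az,tilt,sgn=-1):
    # tool z at world azimuth az, tilt below horizontal; tool y horizontal; sgn -1: y right/x up
    a,t=np.radians([az,tilt]); zt=np.array([np.cos(a)*np.cos(t),np.sin(a)*np.cos(t),-np.sin(t)])
    yt=sgn*np.array([-np.sin(a),np.cos(a),0]); return np.c_[np.cross(yt,zt),yt,zt]
E
python3 - <<'E'
from plan import *
q0=np.array(load()[-1]["joint_positions"]); yaw=np.degrees(S[2])
for az in (yaw,yaw-12,yaw+15):
  for t in (0,20,30):
    for nm,P in dict(pre=W(-.1,-.052,.222),a=W(-.003,-.052,.222),top=W(-.003,0,.25),left=W(-.003,.072,.178)).items():
      for sg in (-1,1):
        q,e=ik(P,rot(az,t,sg),np.array([-10,10,110,90,40,-90*sg*-1.]),p)
        if e<.02: print(round(az),t,nm,sg,q.round(0),np.round(e,3),"wrist",fk(q,p,True)[2][2].round(2))
        else: print(round(az),t,nm,sg,"no",np.round(e,2))
E
```

```text
28 0 pre -1 [ -68.   61.  137.   84.   88. -108.] 0.0 wrist [ 0.21 -0.22  0.22]
28 0 pre 1 [-68.  61. 137.  84.  88.  72.] 0.0 wrist [ 0.21 -0.22  0.22]
28 0 a -1 [-49.  57. 131. 102.  92. -98.] 0.0 wrist [ 0.3  -0.17  0.22]
28 0 a 1 [-49.  57. 131. 102.  92.  82.] 0.0 wrist [ 0.3  -0.17  0.22]
28 0 top -1 [ -47.   56.  138.  104.   94. -104.] 0.0 wrist [ 0.27 -0.13  0.25]
28 0 top 1 [-47.  56. 138. 104.  94.  76.] 0.0 wrist [ 0.27 -0.13  0.25]
28 0 left -1 no 0.24
28 0 left 1 no 0.24
28 20 pre -1 [-64.  40. 136.  86.  70. -86.] 0.0 wrist [ 0.23 -0.21  0.33]
28 20 pre 1 [-64.  40. 136.  86.  70.  94.] 0.0 wrist [ 0.23 -0.21  0.33]
28 20 a -1 [-46.  39. 129. 101.  67. -78.] 0.0 wrist [ 0.31 -0.17  0.33]
28 20 a 1 [-46.  39. 129. 101.  67. 102.] 0.0 wrist [ 0.31 -0.17  0.33]
28 20 top -1 [-44.  34. 135. 104.  67. -79.] 0.0 wrist [ 0.29 -0.12  0.35]
28 20 top 1 [-44.  34. 135. 104.  67. 101.] 0.0 wrist [ 0.29 -0.12  0.35]
28 20 left -1 no 0.28
28 20 left 1 no 0.28
28 30 pre -1 [-60.  30. 133.  82.  61. -71.] 0.0 wrist [ 0.25 -0.2   0.37]
28 30 pre 1 [-60.  30. 133.  82.  61. 109.] 0.0 w
[... 2357 characters left out ...]
] 0.0 wrist [ 0.3  -0.12  0.28]
43 20 left 1 [-42.  48. 135.  96.  70.  86.] 0.0 wrist [ 0.3  -0.12  0.28]
43 30 pre -1 [-59.  31. 123.  66.  68. -63.] 0.0 wrist [ 0.29 -0.26  0.37]
43 30 pre 1 [-59.  31. 123.  66.  68. 117.] 0.0 wrist [ 0.29 -0.26  0.37]
43 30 a -1 [-45.  32. 117.  75.  63. -56.] 0.0 wrist [ 0.37 -0.21  0.37]
43 30 a 1 [-45.  32. 117.  75.  63. 124.] 0.0 wrist [ 0.37 -0.21  0.37]
43 30 top -1 [-42.  27. 122.  77.  62. -55.] 0.0 wrist [ 0.35 -0.17  0.4 ]
43 30 top 1 [-42.  27. 122.  77.  62. 125.] 0.0 wrist [ 0.35 -0.17  0.4 ]
43 30 left -1 [-38.  38. 133.  94.  59. -80.] 0.0 wrist [ 0.31 -0.1   0.33]
43 30 left 1 [-38.  38. 133.  94.  59. 100.] 0.0 wrist [ 0.31 -0.1   0.33]
```

```bash
python3 - <<'E'
from plan import *
yaw=np.degrees(S[2])
C=np.array([.578,.394])
for az in (10,yaw,45,60,80):
  for t in (20,35,50,65):
    row=[]
    for P in (W(-.1,.285,.26),W(0.0,.28,.25),W(0,.21,.255)):
      for sg in (-1,1):
        Rt=rot(az,t,sg)
        q,e=ik(P,Rt,np.array([0,10,110,60,50,-60*sg*-1.]),p)
        d=min(np.hypot(*((P-Rt[:,2]*k)[:2]-C)) -.195 for k in np.linspace(0.07,.33,20) if (P-Rt[:,2]*k)[2]>.40) if t>30 else 9
        if e<.02: row.append((q.round(0).tolist(),round(d,2)))
        else: row.append("no%.2f"%e)
    print(round(az),t,row[::2])
E
```

```text
10 20 ['no0.69', 'no0.25', 'no0.44']
10 35 ['no0.31', ([30.0, 19.0, 136.0, 211.0, 33.0, -105.0], np.float64(0.22)), ([13.0, 17.0, 139.0, 185.0, 32.0, -92.0], np.float64(0.22))]
10 50 ['no0.05', 'no0.05', ([12.0, 10.0, 128.0, -28.0, 3.0, 120.0], np.float64(0.14))]
10 65 [([22.0, 1.0, 126.0, -11.0, 29.0, 110.0], np.float64(0.18)), ([23.0, 11.0, 116.0, -11.0, 29.0, 112.0], np.float64(0.08)), ([12.0, 9.0, 117.0, -2.0, 29.0, 93.0], np.float64(0.09))]
28 20 ['no1.11', 'no0.61', 'no0.60']
28 35 ['no0.56', 'no0.09', 'no0.08']
28 50 [([6.0, -2.0, 139.0, 72.0, 15.0, 1.0], np.float64(0.24)), ([13.0, 10.0, 129.0, 78.0, 10.0, 1.0], np.float64(0.15)), ([-0.0, 9.0, 129.0, 72.0, 19.0, -4.0], np.float64(0.15))]
28 65 [([13.0, -1.0, 128.0, 13.0, 30.0, 64.0], np.float64(0.19)), ([16.0, 10.0, 118.0, 11.0, 29.0, 70.0], np.float64(0.09)), ([5.0, 9.0, 117.0, 18.0, 32.0, 53.0], np.float64(0.1))]
45 20 ['no1.04', 'no0.50', 'no0.30']
45 35 ['no0.53', 'no0.03', ([-19.0, 18.0, 137.0, 96.0, 48.0, -59.0], np.float64(0.25))]
45 50 [([-10.0, -1.0, 139.0, 66.0, 35.0, -19.0], np.float64(0.24)), ([3.0, 10.0, 128.0, 71
[... 827 characters left out ...]
 47.0, 7.0], np.float64(0.11))]
80 20 ['no0.03', ([-21.0, 34.0, 128.0, 73.0, 74.0, -71.0], 9), ([-28.0, 34.0, 122.0, 66.0, 79.0, -66.0], 9)]
80 35 [([-29.0, 17.0, 135.0, 57.0, 67.0, -62.0], np.float64(0.28)), ([-15.0, 23.0, 124.0, 65.0, 64.0, -52.0], np.float64(0.2)), ([-22.0, 24.0, 119.0, 59.0, 69.0, -51.0], np.float64(0.24))]
80 50 [([-17.0, 8.0, 129.0, 47.0, 60.0, -38.0], np.float64(0.21)), ([-6.0, 16.0, 118.0, 51.0, 56.0, -30.0], np.float64(0.13)), ([-14.0, 18.0, 114.0, 47.0, 62.0, -32.0], np.float64(0.16))]
80 65 [([-3.0, 4.0, 122.0, 31.0, 55.0, -12.0], np.float64(0.17)), ([4.0, 14.0, 111.0, 31.0, 53.0, -5.0], np.float64(0.07)), ([-5.0, 15.0, 109.0, 30.0, 58.0, -11.0], np.float64(0.1))]
```

```bash
cat >> plan.py <<'E'
def cur():
    from rig import bot
    s=bot.read_state(); return np.array(s["position"]),np.array(s["tcp_rot"]),np.array(s["joint_positions"])
def rows(P0,R0,P1,R1,step=.022,ang=8,n=None,q=None,hand=0,show=True,dec=2):
    rv=R.from_matrix(R0.T@R1).as_rotvec(degrees=True)
    N=n or int(max(np.ceil(np.linalg.norm(P1-P0)/step),np.ceil(np.linalg.norm(rv)/ang),1))
    w=np.round(rv/N,1); Pc,Rc=P0.copy(),R0.copy(); out=[]
    for i in range(N):
        tgt=P0+(P1-P0)*(i+1)/N
        sh=np.round(Rc.T@(tgt-Pc)/.025,dec)
        Pc=Pc+Rc@sh*.025; Rc=Rc@R.from_rotvec(w,degrees=True).as_matrix()
        out.append((sh,w))
        ex=""
        if q is not None:
            qn,e=ik(Pc,Rc,q,p); ex=f"q {qn.round(0)} dq {np.abs(qn-q).max():.0f} e {e:.3f} P {Pc.round(3)}"; q=qn
        if show and ex: print(ex)
    js="["+", ".join('{"hand": %g, "x": %g, "y": %g, "z": %g, "wx": %g, "wy": %g, "wz": %g}'%(hand,*s,*w) for s,w in out)+"]"
    print(js); return Pc,Rc,q
E
python3 - <<'E'
from plan import *
P,Rt,q=cur()
mid=np.array([.33,.10,.33])
Pm,Rm,q=rows(P,Rt,mid,rot(20,55,-1),q=q)
rows(Pm,Rm,W(-.11,-.052,.23),rot(43,30,-1),q=q)
E
```

```text
q [ 35.   9. 110.  22.  61. -34.] dq 4 e 0.000 P [0.199 0.396 0.278]
q [ 31.   6. 113.  24.  59. -32.] dq 4 e 0.000 P [0.207 0.377 0.282]
q [ 26.   4. 116.  26.  57. -29.] dq 4 e 0.000 P [0.215 0.359 0.285]
q [ 22.   2. 118.  28.  56. -27.] dq 4 e 0.000 P [0.223 0.34  0.288]
q [ 18.  -0. 121.  30.  55. -25.] dq 4 e 0.000 P [0.232 0.322 0.291]
q [ 13.  -3. 123.  32.  54. -23.] dq 5 e 0.000 P [0.24  0.303 0.294]
q [  8.  -5. 125.  33.  54. -21.] dq 5 e 0.000 P [0.248 0.285 0.298]
q [  3.  -7. 126.  35.  54. -18.] dq 5 e 0.000 P [0.256 0.266 0.301]
q [ -1.  -9. 128.  36.  53. -16.] dq 5 e 0.000 P [0.264 0.248 0.304]
q [ -6. -11. 129.  37.  53. -13.] dq 5 e 0.000 P [0.273 0.229 0.307]
q [-11. -13. 130.  37.  54.  -9.] dq 5 e 0.000 P [0.281 0.211 0.311]
q [-15. -15. 131.  38.  54.  -6.] dq 4 e 0.000 P [0.289 0.192 0.314]
q [-19. -16. 131.  38.  53.  -1.] dq 4 e 0.000 P [0.297 0.174 0.317]
q [-22. -18. 132.  38.  53.   4.] dq 5 e 0.000 P [0.305 0.155 0.32 ]
q [-25. -19. 132.  37.  52.  10.] dq 6 e 0.000 P [0.314 0.137 0.323]
q [-26. -19. 131.  36.  50.  17.] dq 7 e 0.000 P [0.322 0.118 0.3
[... 2538 characters left out ...]
: 0, "x": -0.08, "y": 0.75, "z": 0.34, "wx": 1.5, "wy": 2, "wz": -1.3}, {"hand": 0, "x": -0.11, "y": 0.76, "z": 0.33, "wx": 1.5, "wy": 2, "wz": -1.3}, {"hand": 0, "x": -0.14, "y": 0.76, "z": 0.3, "wx": 1.5, "wy": 2, "wz": -1.3}, {"hand": 0, "x": -0.17, "y": 0.77, "z": 0.28, "wx": 1.5, "wy": 2, "wz": -1.3}, {"hand": 0, "x": -0.2, "y": 0.77, "z": 0.25, "wx": 1.5, "wy": 2, "wz": -1.3}, {"hand": 0, "x": -0.22, "y": 0.77, "z": 0.22, "wx": 1.5, "wy": 2, "wz": -1.3}, {"hand": 0, "x": -0.24, "y": 0.77, "z": 0.2, "wx": 1.5, "wy": 2, "wz": -1.3}, {"hand": 0, "x": -0.27, "y": 0.77, "z": 0.16, "wx": 1.5, "wy": 2, "wz": -1.3}, {"hand": 0, "x": -0.29, "y": 0.76, "z": 0.14, "wx": 1.5, "wy": 2, "wz": -1.3}]
```

```bash
python3 - <<'E'
from plan import *
P0,R0,q0=cur()
for mid in ([.33,.10,.33],[.36,.06,.35]):
 for az,t in ((43,55),(50,55),(60,60)):
  import io,contextlib
  b=io.StringIO()
  with contextlib.redirect_stdout(b):
    Pm,Rm,q=rows(P0,R0,np.array(mid),rot(az,t,-1),q=q0)
    rows(Pm,Rm,W(-.11,-.052,.23),rot(43,30,-1),q=q)
  import re
  dq=[int(x) for x in re.findall(r"dq (\d+)",b.getvalue())]; print(mid,az,t,dq,q.round(0))
E
```

```text
[0.33, 0.1, 0.33] 43 55 [4, 4, 5, 5, 5, 5, 5, 6, 6, 6, 6, 5, 5, 5, 4, 4, 7, 7, 6, 6, 5, 5, 4, 4, 4, 4, 3, 3] [-39. -14. 128.  39.  66.  -8.]
[0.33, 0.1, 0.33] 50 55 [4, 4, 5, 5, 5, 5, 5, 6, 6, 6, 5, 5, 5, 5, 4, 4, 6, 5, 5, 5, 4, 4, 4, 4, 4, 3, 3, 3] [-40. -11. 127.  39.  69. -16.]
[0.33, 0.1, 0.33] 60 60 [4, 4, 4, 4, 5, 5, 5, 5, 5, 5, 5, 5, 4, 4, 4, 4, 5, 5, 5, 5, 4, 4, 4, 4, 4, 4, 3, 3] [-32.  -8. 122.  31.  71. -15.]
[0.36, 0.06, 0.35] 43 55 [4, 4, 4, 4, 5, 5, 5, 5, 5, 5, 5, 5, 5, 4, 4, 4, 3, 3, 4, 7, 7, 6, 6, 6, 6, 5, 5, 4, 4] [-41. -11. 122.  36.  69.  -7.]
[0.36, 0.06, 0.35] 50 55 [4, 4, 4, 4, 5, 5, 5, 5, 5, 5, 5, 5, 5, 4, 4, 4, 3, 3, 3, 6, 6, 5, 5, 5, 5, 5, 4, 4, 4] [-42.  -9. 121.  37.  72. -14.]
[0.36, 0.06, 0.35] 60 60 [4, 4, 4, 4, 4, 4, 4, 5, 5, 4, 4, 4, 4, 4, 4, 3, 3, 3, 3, 5, 5, 5, 5, 5, 5, 5, 4, 4, 4] [-36.  -5. 116.  30.  75. -15.]
```

```bash
python3 - <<'E'
from plan import *
P0,R0,q0=cur()
rows(P0,R0,np.array([.33,.10,.33]),rot(50,55,-1),dec=1)
E
```

```text
[{"hand": 0, "x": -0.6, "y": -0.5, "z": -0.4, "wx": -2.5, "wy": 0.4, "wz": 6}, {"hand": 0, "x": -0.6, "y": -0.5, "z": -0.4, "wx": -2.5, "wy": 0.4, "wz": 6}, {"hand": 0, "x": -0.7, "y": -0.3, "z": -0.4, "wx": -2.5, "wy": 0.4, "wz": 6}, {"hand": 0, "x": -0.7, "y": -0.3, "z": -0.5, "wx": -2.5, "wy": 0.4, "wz": 6}, {"hand": 0, "x": -0.7, "y": -0.2, "z": -0.5, "wx": -2.5, "wy": 0.4, "wz": 6}, {"hand": 0, "x": -0.7, "y": -0.1, "z": -0.5, "wx": -2.5, "wy": 0.4, "wz": 6}, {"hand": 0, "x": -0.7, "y": 0, "z": -0.4, "wx": -2.5, "wy": 0.4, "wz": 6}, {"hand": 0, "x": -0.7, "y": 0.2, "z": -0.5, "wx": -2.5, "wy": 0.4, "wz": 6}, {"hand": 0, "x": -0.7, "y": 0.2, "z": -0.5, "wx": -2.5, "wy": 0.4, "wz": 6}, {"hand": 0, "x": -0.7, "y": 0.3, "z": -0.5, "wx": -2.5, "wy": 0.4, "wz": 6}, {"hand": 0, "x": -0.6, "y": 0.3, "z": -0.5, "wx": -2.5, "wy": 0.4, "wz": 6}, {"hand": 0, "x": -0.6, "y": 0.5, "z": -0.4, "wx": -2.5, "wy": 0.4, "wz": 6}, {"hand": 0, "x": -0.5, "y": 0.6, "z": -0.5, "wx": -2.5, "wy": 0.4, "wz": 6}, {"hand": 0, "x": -0.4, "y": 0.6, "z": -0.4, "wx": -2.5, "wy": 0.4, "wz": 6}, {"hand": 0, "x": -0.4, "y": 0.7, "z": -0.4, "wx": -2.5, "wy": 0.4, "wz": 6}, {"hand": 0, "x": -0.3, "y": 0.7, "z": -0.3, "wx": -2.5, "wy": 0.4, "wz": 6}]
```

Call:
{"method": "move_arm", "body": {"moves": [{"hand": 0, "x": -0.6, "y": -0.5, "z": -0.4, "wx": -2.5, "wy": 0.4, "wz": 6}, {"hand": 0, "x": -0.6, "y": -0.5, "z": -0.4, "wx": -2.5, "wy": 0.4, "wz": 6}, {"hand": 0, "x": -0.7, "y": -0.3, "z": -0.4, "wx": -2.5, "wy": 0.4, "wz": 6}, {"hand": 0, "x": -0.7, "y": -0.3, "z": -0.5, "wx": -2.5, "wy": 0.4, "wz": 6}, {"hand": 0, "x": -0.7, "y": -0.2, "z": -0.5, "wx": -2.5, "wy": 0.4, "wz": 6}, {"hand": 0, "x": -0.7, "y": -0.1, "z": -0.5, "wx": -2.5, "wy": 0.4, "wz": 6}, {"hand": 0, "x": -0.7, "y": 0, "z": -0.4, "wx": -2.5, "wy": 0.4, "wz": 6}, {"hand": 0, "x": -0.7, "y": 0.2, "z": -0.5, "wx": -2.5, "wy": 0.4, "wz": 6}, {"hand": 0, "x": -0.7, "y": 0.2, "z": -0.5, "wx": -2.5, "wy": 0.4, "wz": 6}, {"hand": 0, "x": -0.7, "y": 0.3, "z": -0.5, "wx": -2.5, "wy": 0.4, "wz": 6}, {"hand": 0, "x": -0.6, "y": 0.3, "z": -0.5, "wx": -2.5, "wy": 0.4, "wz": 6}, {"hand": 0, "x": -0.6, "y": 0.5, "z": -0.4, "wx": -2.5, "wy": 0.4, "wz": 6}, {"hand": 0, "x": -0.5, "y": 0.6, "z": -0.5, "wx": -2.5, "wy": 0.4, "wz": 6}, {"hand": 0, "x": -0.4, "y": 0.6, "z": -0.4, "wx": -2.5, "wy": 0.4, "wz": 6}, {"hand": 0, "x": -0.4, "y": 0.7, "z": -0.4, "wx": -2.5, "wy": 0.4, "wz": 6}, {"hand": 0, "x": -0.3, "y": 0.7, "z": -0.3, "wx": -2.5, "wy": 0.4, "wz": 6}]}}

```text
time_s: 2.7
position: [0.3261, 0.097, 0.3291]
tcp_rot: [[0.529, 0.763, 0.372], [0.624, -0.647, 0.438], [0.575, 0.0, -0.818]]
force: [0.9, 0.1, -0.3]
opening: 0.006
```

```bash
python3 log.py;  python3 - <<'E'
from plan import *
p=fit(); np.save("p.npy",p); print(p.round(4))
P0,R0,q0=cur()
rows(P0,R0,W(-.11,-.052,.23),rot(43,30,-1),q=q0,dec=1)
E
```

```text
2.7 [-40.8 -11.8 127.1  37.7  69.8 -15.6] [0.3261 0.097  0.3291] [[0.529, 0.763, 0.372], [0.624, -0.647, 0.438], [0.575, 0.0, -0.818]] F [ 0.87  0.13 -0.32] 0.01
[-0.      0.111   0.2742  0.588   0.1141  0.3917  0.3055]
q [-44.  -9. 128.  40.  69. -21.] dq 6 e 0.000 P [0.339 0.082 0.321]
q [-47.  -6. 129.  43.  68. -27.] dq 5 e 0.000 P [0.351 0.068 0.312]
q [-50.  -2. 129.  45.  67. -32.] dq 5 e 0.000 P [0.364 0.053 0.304]
q [-52.   1. 130.  48.  67. -36.] dq 5 e 0.000 P [0.374 0.038 0.297]
q [-54.   5. 130.  50.  66. -41.] dq 4 e 0.000 P [0.388 0.023 0.288]
q [-55.   9. 130.  53.  66. -45.] dq 4 e 0.000 P [0.399 0.01  0.279]
q [-56.  13. 129.  55.  66. -49.] dq 4 e 0.000 P [ 0.412 -0.006  0.272]
q [-58.  17. 129.  57.  66. -53.] dq 4 e 0.000 P [ 0.422 -0.021  0.261]
q [-59.  20. 128.  59.  66. -56.] dq 3 e 0.000 P [ 0.435 -0.036  0.254]
q [-59.  23. 127.  61.  67. -58.] dq 3 e 0.000 P [ 0.445 -0.051  0.247]
q [-60.  27. 125.  63.  68. -61.] dq 3 e 0.000 P [ 0.459 -0.065  0.238]
q [-60.  30. 124.  65.  69. -62.] dq 3 e 0.000 P [ 0.472 -0.081  0.23 ]
[{"hand": 0, "x": -0.3, "y": 0.8, 
[... 202 characters left out ...]
"hand": 0, "x": -0.3, "y": 0.7, "z": 0.1, "wx": -0.4, "wy": 2.1, "wz": 0.4}, {"hand": 0, "x": -0.3, "y": 0.8, "z": 0.2, "wx": -0.4, "wy": 2.1, "wz": 0.4}, {"hand": 0, "x": -0.3, "y": 0.7, "z": 0.2, "wx": -0.4, "wy": 2.1, "wz": 0.4}, {"hand": 0, "x": -0.3, "y": 0.8, "z": 0.1, "wx": -0.4, "wy": 2.1, "wz": 0.4}, {"hand": 0, "x": -0.4, "y": 0.7, "z": 0.2, "wx": -0.4, "wy": 2.1, "wz": 0.4}, {"hand": 0, "x": -0.3, "y": 0.8, "z": 0.1, "wx": -0.4, "wy": 2.1, "wz": 0.4}, {"hand": 0, "x": -0.3, "y": 0.7, "z": 0.1, "wx": -0.4, "wy": 2.1, "wz": 0.4}, {"hand": 0, "x": -0.3, "y": 0.8, "z": 0.2, "wx": -0.4, "wy": 2.1, "wz": 0.4}, {"hand": 0, "x": -0.3, "y": 0.8, "z": 0.1, "wx": -0.4, "wy": 2.1, "wz": 0.4}]
```

Call:
{"method": "move_arm", "body": {"moves": [{"hand": 0, "x": -0.3, "y": 0.8, "z": 0.2, "wx": -0.4, "wy": 2.1, "wz": 0.4}, {"hand": 0, "x": -0.3, "y": 0.7, "z": 0.2, "wx": -0.4, "wy": 2.1, "wz": 0.4}, {"hand": 0, "x": -0.3, "y": 0.8, "z": 0.2, "wx": -0.4, "wy": 2.1, "wz": 0.4}, {"hand": 0, "x": -0.3, "y": 0.7, "z": 0.1, "wx": -0.4, "wy": 2.1, "wz": 0.4}, {"hand": 0, "x": -0.3, "y": 0.8, "z": 0.2, "wx": -0.4, "wy": 2.1, "wz": 0.4}, {"hand": 0, "x": -0.3, "y": 0.7, "z": 0.2, "wx": -0.4, "wy": 2.1, "wz": 0.4}, {"hand": 0, "x": -0.3, "y": 0.8, "z": 0.1, "wx": -0.4, "wy": 2.1, "wz": 0.4}, {"hand": 0, "x": -0.4, "y": 0.7, "z": 0.2, "wx": -0.4, "wy": 2.1, "wz": 0.4}, {"hand": 0, "x": -0.3, "y": 0.8, "z": 0.1, "wx": -0.4, "wy": 2.1, "wz": 0.4}, {"hand": 0, "x": -0.3, "y": 0.7, "z": 0.1, "wx": -0.4, "wy": 2.1, "wz": 0.4}, {"hand": 0, "x": -0.3, "y": 0.8, "z": 0.2, "wx": -0.4, "wy": 2.1, "wz": 0.4}, {"hand": 0, "x": -0.3, "y": 0.8, "z": 0.1, "wx": -0.4, "wy": 2.1, "wz": 0.4}, {"hand": 0, "x": 0, "y": 0, "z": 0, "wx": 0, "wy": 0, "wz": 0}]}}

```text
time_s: 4.0
position: [0.4735, -0.0819, 0.2281]
tcp_rot: [[0.365, 0.684, 0.632], [0.336, -0.73, 0.595], [0.868, -0.005, -0.497]]
force: [0.2, -0.1, 0.2]
opening: 0.009
```

```bash
python3 log.py;  python3 - <<'E'
from plan import *
from h import *
from rig import vision
P0,R0,q0=cur(); print("local",L(P0).round(4),"target rot diff",R.from_matrix(R0.T@rot(43,30,-1)).as_rotvec(degrees=True).round(1))
print("axes of tool in stand frame (cols)", (np.c_[XS,YS,ZS].T@R0).round(3).tolist())
c=vision.capture("side"); pickle.dump(c,open("side1.pkl","wb"))
im=c["image"][:,:,::-1].copy()
def pr(x,y,z): return tuple(np.round(proj(c,W(x,y,z))[0]*1).astype(int))
im=cv2.resize(im[130:330,220:440],None,fx=3.5,fy=3.0)
def mk(X,col):
    u,v=proj(c,X)[0]; cv2.circle(im,(int((u-220+.5)*3.5),int((v-130+.5)*3)),3,col,-1)
for a in (23.6,95.6,167.6,239.6,311.6): mk(W(-.021,-.075*np.sin(np.radians(a)),.178+.075*np.cos(np.radians(a))),(0,0,255))
mk(W(0,-.075*np.sin(np.radians(131.6)),.178+.075*np.cos(np.radians(131.6))),(255,0,0)); mk(P0,(0,255,0)); mk(W(-.006,-.052,.222),(255,0,255))
cv2.imwrite("pics/s1.png",im)
E
```

```text
4.0 [-60.   30.4 123.3  64.7  69.1 -62.2] [ 0.4735 -0.0819  0.2281] [[0.365, 0.684, 0.632], [0.336, -0.73, 0.595], [0.868, -0.005, -0.497]] F [ 0.15 -0.1   0.25] 0.01
local [-0.1086 -0.0547  0.2281] target rot diff [-0.3 -0.2 -0.2]
axes of tool in stand frame (cols) [[0.481, 0.254, 0.839], [0.122, -0.967, 0.223], [0.868, -0.005, -0.497]]
```

View pics/s1.png

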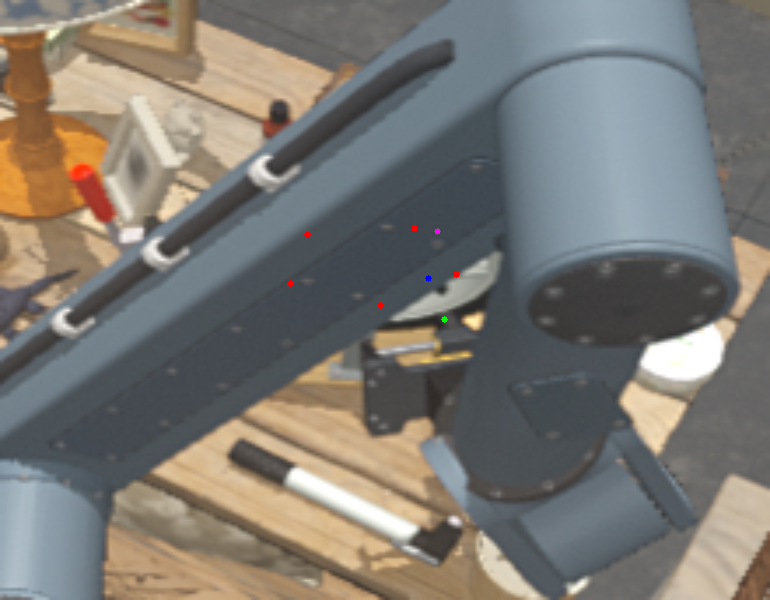

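```bash
python3 - <<'E'
from plan import *
from h import *
c=pickle.load(open("side.pkl","rb"))
im=cv2.resize(c["image"][150:250,250:400,::-1],None,fx=5,fy=5,interpolation=cv2.INTER_CUBIC)
def mk(X,col):
    u,v=proj(c,X)[0]; cv2.circle(im,(int((u-250+.5)*5),int((v-150+.5)*5)),3,col,-1)
for a in (23.6,95.6,167.6,239.6,311.6):
  for r,x in ((.05,-.028),(.07,-.0225),(.09,-.017)): mk(W(x,-r*np.sin(np.radians(a)),.178+r*np.cos(np.radians(a))),(0,0,255))
mk(W(0,-.075*np.sin(np.radians(131.6)),.178+.075*np.cos(np.radians(131.6))),(255,0,0)); mk(W(-.006,-.052,.222),(255,0,255))
cv2.imwrite("pics/s0b.png",im)
E
```

```text
(no output)
```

View pics/s0b.png

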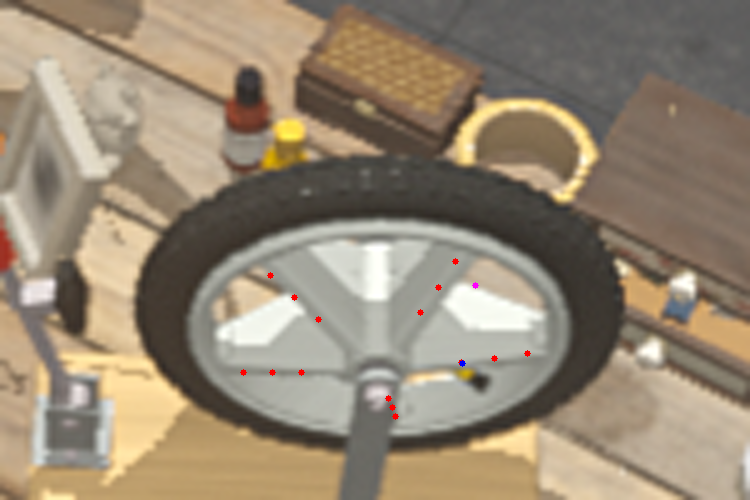

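```bash
python3 - <<'E'
from plan import *
from h import *
c=pickle.load(open("side.pkl","rb"))
im0=cv2.resize(c["image"][150:250,250:400,::-1],None,fx=5,fy=5,interpolation=cv2.INTER_CUBIC)
for a in range(120,160,4):
    print(a,proj(c,W(0,-.075*np.sin(np.radians(a)),.178+.075*np.cos(np.radians(a))))[0].round(1))
im=im0
def mk(X,col):
    u,v=proj(c,X)[0]; cv2.circle(im,(int((u-250+.5)*5),int((v-150+.5)*5)),2,col,-1)
th=137
for k in range(5):
  a=np.radians(th+36+72*k)
  for r,x in ((.03,-.033),(.05,-.028),(.07,-.0225),(.09,-.017)):
   for o in (-.006,.006):
    mk(W(x,-r*np.sin(a)-o*np.cos(a),.178+r*np.cos(a)-o*np.sin(a)),(0,0,255))
a=np.radians(th)
for r in (.07,.075,.08,.1):mk(W(0,-r*np.sin(a),.178+r*np.cos(a)),(255,0,0))
cv2.imwrite("pics/s0c.png",im)
E
```

```text
120 [345.3 220.2]
124 [344.2 221. ]
128 [343.  221.7]
132 [341.8 222.3]
136 [340.4 222.9]
140 [339.  223.5]
144 [337.6 223.9]
148 [336.1 224.4]
152 [334.5 224.8]
156 [332.9 225.1]
```

View pics/s0c.png

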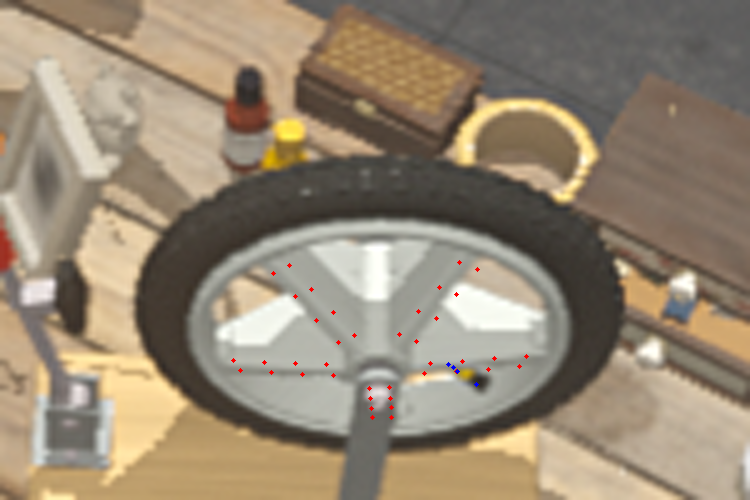

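```bash
python3 - <<'E'
from plan import *
P0,R0,q0=cur()
rows(P0,R0,W(-.006,-.055,.216),R0,q=q0,n=8)
E
```

```text
q [-58.  31. 123.  66.  68. -62.] dq 2 e 0.000 P [ 0.484 -0.074  0.227]
q [-56.  31. 122.  68.  68. -61.] dq 2 e 0.000 P [ 0.495 -0.068  0.226]
q [-54.  31. 122.  69.  67. -60.] dq 2 e 0.000 P [ 0.507 -0.062  0.224]
q [-52.  32. 121.  71.  66. -60.] dq 2 e 0.000 P [ 0.518 -0.056  0.222]
q [-50.  32. 120.  72.  66. -59.] dq 2 e 0.000 P [ 0.53  -0.051  0.221]
q [-49.  33. 119.  73.  65. -58.] dq 2 e 0.000 P [ 0.541 -0.045  0.219]
q [-47.  33. 118.  74.  64. -57.] dq 2 e 0.000 P [ 0.552 -0.039  0.218]
q [-45.  33. 117.  76.  64. -57.] dq 2 e 0.000 P [ 0.564 -0.033  0.216]
[{"hand": 0, "x": 0.19, "y": 0.14, "z": 0.46, "wx": 0, "wy": 0, "wz": 0}, {"hand": 0, "x": 0.19, "y": 0.15, "z": 0.46, "wx": 0, "wy": 0, "wz": 0}, {"hand": 0, "x": 0.18, "y": 0.14, "z": 0.46, "wx": 0, "wy": 0, "wz": 0}, {"hand": 0, "x": 0.19, "y": 0.15, "z": 0.46, "wx": 0, "wy": 0, "wz": 0}, {"hand": 0, "x": 0.19, "y": 0.14, "z": 0.46, "wx": 0, "wy": 0, "wz": 0}, {"hand": 0, "x": 0.19, "y": 0.15, "z": 0.46, "wx": 0, "wy": 0, "wz": 0}, {"hand": 0, "x": 0.19, "y": 0.14, "z": 0.45, "wx": 0, "wy": 0, "wz": 0}, {"hand": 0, "x": 0.19, "y": 0.15, "z": 0.46, "wx": 0, "wy": 0, "wz": 0}]
```

Call:
{"method": "move_arm", "body": {"moves": [{"hand": 0, "x": 0.19, "y": 0.14, "z": 0.46, "wx": 0, "wy": 0, "wz": 0}, {"hand": 0, "x": 0.19, "y": 0.15, "z": 0.46, "wx": 0, "wy": 0, "wz": 0}, {"hand": 0, "x": 0.19, "y": 0.14, "z": 0.46, "wx": 0, "wy": 0, "wz": 0}, {"hand": 0, "x": 0.19, "y": 0.15, "z": 0.46, "wx": 0, "wy": 0, "wz": 0}, {"hand": 0, "x": 0.19, "y": 0.14, "z": 0.46, "wx": 0, "wy": 0, "wz": 0}, {"hand": 0, "x": 0.19, "y": 0.15, "z": 0.46, "wx": 0, "wy": 0, "wz": 0}, {"hand": 0, "x": 0.19, "y": 0.14, "z": 0.46, "wx": 0, "wy": 0, "wz": 0}]}}

```text
time_s: 4.75
position: [0.5519, -0.0362, 0.2196]
tcp_rot: [[0.363, 0.687, 0.629], [0.338, -0.727, 0.598], [0.868, -0.005, -0.496]]
force: [-0.2, 1.1, 0.0]
opening: 0.006
```

```bash
python3 log.py;python3 -c "
from plan import *
P,Rt,q=cur();print(L(P).round(4))"
```

```text
4.75 [-46.6  32.6 118.5  74.5  64.3 -57.3] [ 0.5519 -0.0362  0.2196] [[0.363, 0.687, 0.629], [0.338, -0.727, 0.598], [0.868, -0.005, -0.496]] F [-0.23  1.08  0.03] 0.01
[-0.018  -0.0519  0.2196]
```

```bash
cat >> plan.py <<'E'
def arc(P0,R0,a0,a1,n,r=.072,x=-.006,q=None,dec=2,hand=0):
    Pc=P0.copy(); out=[]
    for a in np.radians(np.linspace(a0,a1,n)):
        t=W(x,-r*np.sin(a),.178+r*np.cos(a)); sh=np.round(R0.T@(t-Pc)/.025,dec); Pc=Pc+R0@sh*.025
        out.append(sh)
        if q is not None:
            q,e=ik(Pc,R0,q,p)
            if e>.02: print("IK",e)
    if q is not None: print("qend",q.round(0))
    print("["+", ".join('{"hand": %g, "x": %g, "y": %g, "z": %g, "wx": 0, "wy": 0, "wz": 0}'%(hand,*s) for s in out)+"]")
E
python3 - <<'E'
from plan import *
P0,R0,q0=cur()
rows(P0,R0,W(-.006,-.055,.216),R0,n=1)
arc(W(-.006,-.055,.216),R0,50,-26,20,q=q0)
E
```

```text
[{"hand": 0, "x": 0.09, "y": 0.24, "z": 0.45, "wx": 0, "wy": 0, "wz": 0}]
qend [-41.  27. 126.  81.  61. -60.]
[{"hand": 0, "x": 0.29, "y": 0, "z": -0.17, "wx": 0, "wy": 0, "wz": 0}, {"hand": 0, "x": 0.14, "y": -0.13, "z": -0.04, "wx": 0, "wy": 0, "wz": 0}, {"hand": 0, "x": 0.14, "y": -0.14, "z": -0.04, "wx": 0, "wy": 0, "wz": 0}, {"hand": 0, "x": 0.13, "y": -0.15, "z": -0.03, "wx": 0, "wy": 0, "wz": 0}, {"hand": 0, "x": 0.13, "y": -0.15, "z": -0.02, "wx": 0, "wy": 0, "wz": 0}, {"hand": 0, "x": 0.11, "y": -0.17, "z": -0.01, "wx": 0, "wy": 0, "wz": 0}, {"hand": 0, "x": 0.1, "y": -0.17, "z": -0.01, "wx": 0, "wy": 0, "wz": 0}, {"hand": 0, "x": 0.1, "y": -0.18, "z": 0, "wx": 0, "wy": 0, "wz": 0}, {"hand": 0, "x": 0.08, "y": -0.18, "z": 0.01, "wx": 0, "wy": 0, "wz": 0}, {"hand": 0, "x": 0.07, "y": -0.19, "z": 0.02, "wx": 0, "wy": 0, "wz": 0}, {"hand": 0, "x": 0.06, "y": -0.19, "z": 0.02, "wx": 0, "wy": 0, "wz": 0}, {"hand": 0, "x": 0.05, "y": -0.19, "z": 0.03, "wx": 0, "wy": 0, "wz": 0}, {"hand": 0, "x": 0.04, "y": -0.19, "z": 0.04, "wx": 0, "wy": 0, "wz": 0}, {"hand": 0, "x": 0.02, "y": -0.2, "z": 0.05, "wx": 0, "wy": 0, "wz": 0}, {"hand": 0, "x": 0.02, "y": -0.19, "z": 0.05, "wx": 0, "wy": 0, "wz": 0}, {"hand": 0, "x": -0, "y": -0.2, "z": 0.06, "wx": 0, "wy": 0, "wz": 0}, {"hand": 0, "x": -0.01, "y": -0.18, "z": 0.06, "wx": 0, "wy": 0, "wz": 0}, {"hand": 0, "x": -0.03, "y": -0.19, "z": 0.07, "wx": 0, "wy": 0, "wz": 0}, {"hand": 0, "x": -0.04, "y": -0.18, "z": 0.08, "wx": 0, "wy": 0, "wz": 0}, {"hand": 0, "x": -0.04, "y": -0.18, "z": 0.08, "wx": 0, "wy": 0, "wz": 0}]
```

Call:
{"method": "move_arm", "body": {"moves": [{"hand": 0, "x": 0.09, "y": 0.2, "z": 0.4, "wx": 0, "wy": 0, "wz": 0}, {"hand": 0, "x": 0.2, "y": 0, "z": -0.13, "wx": 0, "wy": 0, "wz": 0}, {"hand": 0, "x": 0.14, "y": -0.13, "z": -0.04, "wx": 0, "wy": 0, "wz": 0}, {"hand": 0, "x": 0.14, "y": -0.14, "z": -0.04, "wx": 0, "wy": 0, "wz": 0}, {"hand": 0, "x": 0.13, "y": -0.15, "z": -0.03, "wx": 0, "wy": 0, "wz": 0}]}}

```text
time_s: 5.25
position: [0.5575, -0.0267, 0.2317]
tcp_rot: [[0.365, 0.684, 0.631], [0.338, -0.729, 0.594], [0.867, -0.003, -0.498]]
force: [1.4, -3.2, -3.9]
opening: 0.003
```

```bash
python3 log.py;python3 -c "
from plan import *
P,Rt,q=cur();l=L(P);print(l.round(4),np.hypot(l[1],l[2]-.178),np.degrees(np.arctan2(-l[1],l[2]-.178)))"
```

```text
5.25 [-45.1  30.9 118.2  74.9  63.9 -55. ] [ 0.5575 -0.0267  0.2317] [[0.365, 0.684, 0.631], [0.338, -0.729, 0.594], [0.867, -0.003, -0.498]] F [ 1.36 -3.16 -3.91] 0.0
[-0.0085 -0.0462  0.2317] 0.07085770494205433 40.71889713730077
```

Call:
{"method": "move_arm", "body": {"moves": [{"hand": 0, "x": 0.11, "y": -0.17, "z": -0.01, "wx": 0, "wy": 0, "wz": 0}, {"hand": 0, "x": 0.1, "y": -0.17, "z": -0.01, "wx": 0, "wy": 0, "wz": 0}, {"hand": 0, "x": 0.1, "y": -0.18, "z": 0, "wx": 0, "wy": 0, "wz": 0}, {"hand": 0, "x": 0.08, "y": -0.18, "z": 0.01, "wx": 0, "wy": 0, "wz": 0}, {"hand": 0, "x": 0.07, "y": -0.19, "z": 0.02, "wx": 0, "wy": 0, "wz": 0}]}}

```text
time_s: 5.75
position: [0.5467, -0.0056, 0.242]
tcp_rot: [[0.364, 0.685, 0.631], [0.337, -0.728, 0.597], [0.868, -0.004, -0.496]]
force: [1.1, -2.9, -2.8]
opening: 0.004
```

```bash
cat > st.py <<'E'
from plan import *
from rig import bot
s=bot.read_state(); P=np.array(s["position"]); l=L(P); F=np.array(s["force"])
print(round(s["time_s"],2),"loc",l.round(4),"r %.4f cw %.1f"%(np.hypot(l[1],l[2]-.178),np.degrees(np.arctan2(-l[1],l[2]-.178))),"Floc",np.round([F@XS,F@YS,F[2]],1))
E
python3 st.py
```

```text
5.75 loc [-0.0079 -0.0225  0.242 ] r 0.0678 cw 19.4 Floc [-0.4 -3.1 -2.8]
```

```bash
python3 - <<'E'
from plan import *
P0,R0,q0=cur()
arc(P0,R0,15,-65,20,r=.072,q=q0)
E
```

```text
qend [-39.  33. 132.  89.  59. -72.]
[{"hand": 0, "x": 0.25, "y": -0.13, "z": -0.01, "wx": 0, "wy": 0, "wz": 0}, {"hand": 0, "x": 0.07, "y": -0.2, "z": 0.02, "wx": 0, "wy": 0, "wz": 0}, {"hand": 0, "x": 0.05, "y": -0.2, "z": 0.03, "wx": 0, "wy": 0, "wz": 0}, {"hand": 0, "x": 0.04, "y": -0.21, "z": 0.04, "wx": 0, "wy": 0, "wz": 0}, {"hand": 0, "x": 0.03, "y": -0.2, "z": 0.05, "wx": 0, "wy": 0, "wz": 0}, {"hand": 0, "x": 0.01, "y": -0.21, "z": 0.05, "wx": 0, "wy": 0, "wz": 0}, {"hand": 0, "x": -0, "y": -0.2, "z": 0.07, "wx": 0, "wy": 0, "wz": 0}, {"hand": 0, "x": -0.01, "y": -0.2, "z": 0.06, "wx": 0, "wy": 0, "wz": 0}, {"hand": 0, "x": -0.03, "y": -0.19, "z": 0.08, "wx": 0, "wy": 0, "wz": 0}, {"hand": 0, "x": -0.04, "y": -0.2, "z": 0.08, "wx": 0, "wy": 0, "wz": 0}, {"hand": 0, "x": -0.06, "y": -0.18, "z": 0.09, "wx": 0, "wy": 0, "wz": 0}, {"hand": 0, "x": -0.06, "y": -0.18, "z": 0.09, "wx": 0, "wy": 0, "wz": 0}, {"hand": 0, "x": -0.08, "y": -0.17, "z": 0.1, "wx": 0, "wy": 0, "wz": 0}, {"hand": 0, "x": -0.09, "y": -0.16, "z": 0.1, "wx": 0, "wy": 0, "wz": 0}, {"hand": 0, "x": -0.11, "y": -0.15, "z": 0.11, "wx": 0, "wy": 0, "wz": 0}, {"hand": 0, "x": -0.11, "y": -0.14, "z": 0.1, "wx": 0, "wy": 0, "wz": 0}, {"hand": 0, "x": -0.13, "y": -0.13, "z": 0.11, "wx": 0, "wy": 0, "wz": 0}, {"hand": 0, "x": -0.13, "y": -0.12, "z": 0.12, "wx": 0, "wy": 0, "wz": 0}, {"hand": 0, "x": -0.14, "y": -0.11, "z": 0.11, "wx": 0, "wy": 0, "wz": 0}, {"hand": 0, "x": -0.16, "y": -0.09, "z": 0.12, "wx": 0, "wy": 0, "wz": 0}]
```

Call:
{"method": "move_arm", "body": {"moves": [{"hand": 0, "x": 0.15, "y": -0.16, "z": 0.0, "wx": 0, "wy": 0, "wz": 0}, {"hand": 0, "x": 0.07, "y": -0.2, "z": 0.02, "wx": 0, "wy": 0, "wz": 0}, {"hand": 0, "x": 0.05, "y": -0.2, "z": 0.03, "wx": 0, "wy": 0, "wz": 0}, {"hand": 0, "x": 0.04, "y": -0.2, "z": 0.04, "wx": 0, "wy": 0, "wz": 0}, {"hand": 0, "x": 0.03, "y": -0.2, "z": 0.05, "wx": 0, "wy": 0, "wz": 0}, {"hand": 0, "x": 0.01, "y": -0.2, "z": 0.05, "wx": 0, "wy": 0, "wz": 0}, {"hand": 0, "x": 0, "y": -0.2, "z": 0.06, "wx": 0, "wy": 0, "wz": 0}, {"hand": 0, "x": -0.01, "y": -0.2, "z": 0.06, "wx": 0, "wy": 0, "wz": 0}, {"hand": 0, "x": -0.03, "y": -0.19, "z": 0.08, "wx": 0, "wy": 0, "wz": 0}, {"hand": 0, "x": -0.04, "y": -0.19, "z": 0.08, "wx": 0, "wy": 0, "wz": 0}]}}

```text
time_s: 6.75
position: [0.524, 0.0387, 0.2428]
tcp_rot: [[0.362, 0.685, 0.632], [0.337, -0.729, 0.596], [0.869, -0.003, -0.494]]
force: [2.3, -4.1, -0.1]
opening: 0.007
```

```bash
python3 st.py; python3 - <<'E'
from plan import *
P0,R0,q0=cur()
l=L(P0); a=np.degrees(np.arctan2(-l[1],l[2]-.178))
arc(P0,R0,a-4,a-60,14,r=.071,q=q0)
E
```

```text
6.75 loc [-0.0068  0.0272  0.2428] r 0.0702 cw -22.8 Floc [ 0.1 -4.7 -0.1]
qend [-38.  37. 133.  93.  59. -78.]
[{"hand": 0, "x": -0.01, "y": -0.18, "z": 0.1, "wx": 0, "wy": 0, "wz": 0}, {"hand": 0, "x": -0.07, "y": -0.18, "z": 0.09, "wx": 0, "wy": 0, "wz": 0}, {"hand": 0, "x": -0.08, "y": -0.17, "z": 0.1, "wx": 0, "wy": 0, "wz": 0}, {"hand": 0, "x": -0.09, "y": -0.16, "z": 0.1, "wx": 0, "wy": 0, "wz": 0}, {"hand": 0, "x": -0.1, "y": -0.16, "z": 0.1, "wx": 0, "wy": 0, "wz": 0}, {"hand": 0, "x": -0.12, "y": -0.14, "z": 0.11, "wx": 0, "wy": 0, "wz": 0}, {"hand": 0, "x": -0.12, "y": -0.13, "z": 0.11, "wx": 0, "wy": 0, "wz": 0}, {"hand": 0, "x": -0.14, "y": -0.12, "z": 0.12, "wx": 0, "wy": 0, "wz": 0}, {"hand": 0, "x": -0.15, "y": -0.1, "z": 0.11, "wx": 0, "wy": 0, "wz": 0}, {"hand": 0, "x": -0.15, "y": -0.1, "z": 0.12, "wx": 0, "wy": 0, "wz": 0}, {"hand": 0, "x": -0.16, "y": -0.07, "z": 0.11, "wx": 0, "wy": 0, "wz": 0}, {"hand": 0, "x": -0.17, "y": -0.07, "z": 0.12, "wx": 0, "wy": 0, "wz": 0}, {"hand": 0, "x": -0.17, "y": -0.04, "z": 0.11, "wx": 0, "wy": 0, "wz": 0}, {"hand": 0, "x": -0.18, "y": -0.04, "z": 0.12, "wx": 0, "wy": 0, "wz": 0}]
```

Call:
{"method": "move_arm", "body": {"moves": [{"hand": 0, "x": -0.03, "y": -0.18, "z": 0.09, "wx": 0, "wy": 0, "wz": 0}, {"hand": 0, "x": -0.07, "y": -0.18, "z": 0.09, "wx": 0, "wy": 0, "wz": 0}, {"hand": 0, "x": -0.08, "y": -0.17, "z": 0.1, "wx": 0, "wy": 0, "wz": 0}, {"hand": 0, "x": -0.09, "y": -0.16, "z": 0.1, "wx": 0, "wy": 0, "wz": 0}, {"hand": 0, "x": -0.1, "y": -0.16, "z": 0.1, "wx": 0, "wy": 0, "wz": 0}, {"hand": 0, "x": -0.12, "y": -0.14, "z": 0.11, "wx": 0, "wy": 0, "wz": 0}, {"hand": 0, "x": -0.12, "y": -0.13, "z": 0.11, "wx": 0, "wy": 0, "wz": 0}, {"hand": 0, "x": -0.14, "y": -0.12, "z": 0.11, "wx": 0, "wy": 0, "wz": 0}, {"hand": 0, "x": -0.15, "y": -0.1, "z": 0.11, "wx": 0, "wy": 0, "wz": 0}, {"hand": 0, "x": -0.15, "y": -0.1, "z": 0.12, "wx": 0, "wy": 0, "wz": 0}]}}

```text
time_s: 7.75
position: [0.5052, 0.0724, 0.2065]
tcp_rot: [[0.363, 0.686, 0.63], [0.336, -0.727, 0.598], [0.869, -0.005, -0.495]]
force: [1.0, -2.9, 2.7]
opening: 0.005
```

```bash
python3 st.py; python3 - <<'E'
from h import *
from rig import vision
for n in ("side","top"):
    c=vision.capture(n); pickle.dump(c,open(n+"2.pkl","wb"))
    x0,y0=(230,140) if n=="side" else (200,110)
    cv2.imwrite(f"pics/{n}2.png",cv2.resize(c["image"][y0:y0+120,x0:x0+170,::-1],None,fx=4.5,fy=4.5,interpolation=cv2.INTER_CUBIC))
E
```

```text
7.75 loc [-0.0072  0.0658  0.2065] r 0.0717 cw -66.6 Floc [-0.6 -3.   2.7]
```

View pics/side2.png

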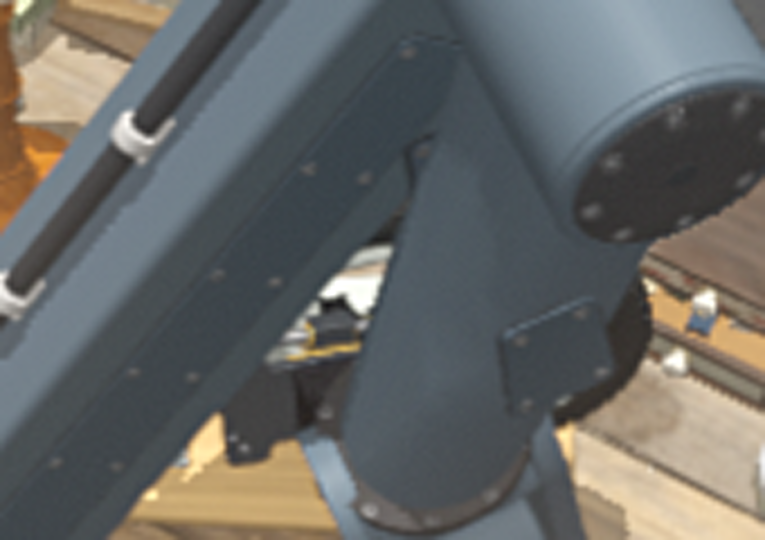

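View pics/top2.png

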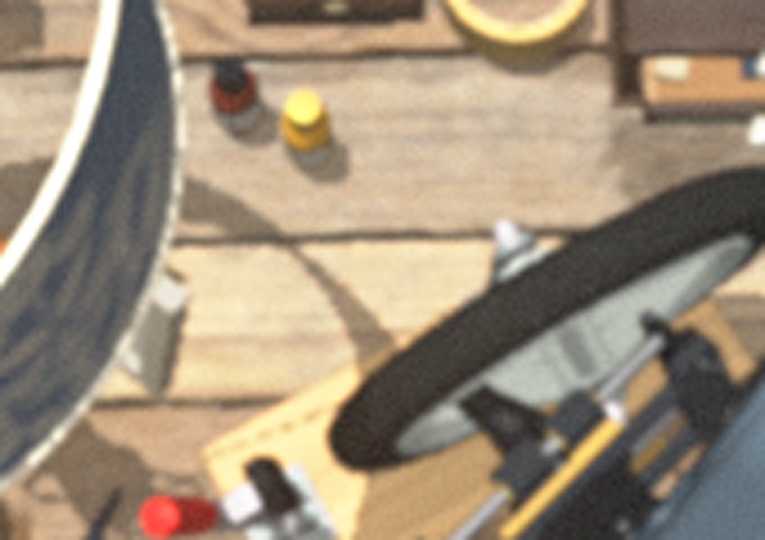

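```bash
python3 - <<'E'
from plan import *
from h import *
c=pickle.load(open("top2.pkl","rb")); P,Rt,q=cur()
im=cv2.resize(c["image"][110:230,200:370,::-1],None,fx=4.5,fy=4.5,interpolation=cv2.INTER_CUBIC)
def mk(X,col,rr=4):
    u,v=proj(c,X)[0]; cv2.circle(im,(int((u-200+.5)*4.5),int((v-110+.5)*4.5)),rr,col,-1)
mk(P,(0,255,0)); 
for s in (-.0435,.0435,-.095,.095): mk(P-Rt[:,2]*.0+Rt[:,1]*s,(0,255,255))
for s in (-.095,0,.095): mk(P-Rt[:,2]*.07+Rt[:,1]*s,(255,0,255))
mk(W(-.066,0,.178),(255,0,0)); mk(W(-.046,0,.178),(255,0,0)); mk(W(0,0,.323),(0,0,255))
cv2.imwrite("pics/top2b.png",im)
w=cloud(c)
for (u,v) in ((655,320),(690,360),(580,420),(490,410),(575,345),(610,410)): print((u,v),L(w[110+int(v/4.5),200+int(u/4.5)]).round(3))
E
```

```text
(655, 320) [-0.035 -0.027  0.276]
(690, 360) [-0.063 -0.028  0.292]
(580, 420) [-0.06   0.035  0.287]
(490, 410) [-0.026  0.064  0.223]
(575, 345) [-0.021  0.011  0.251]
(610, 410) [-0.055  0.002  0.186]
```

View pics/top2b.png

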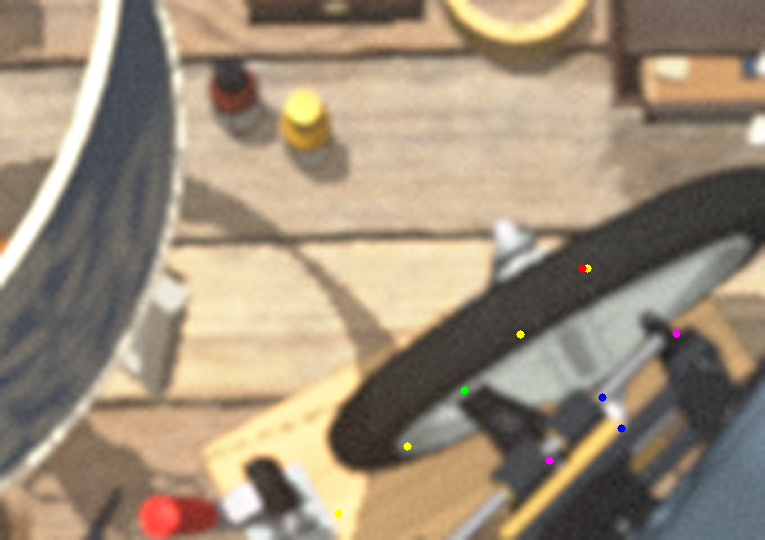

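The top view shows the shut fingers at about (490,410), inside the left part of the wheel, and the gripper body close to the leg nut. The arm blocks the side view. I'll withdraw here, clear the camera's line of sight, and finish the last 20° or so from the right side.

```bash
python3 - <<'E'
from plan import *
from h import *
P0,R0,q0=cur()
l=L(P0)
Pa=W(l[0]-.001,l[1]-.006,l[2]+.006); 
_,_,qa=rows(P0,R0,Pa,R0,n=1,q=q0)
Pb,Rb,qb=rows(Pa,R0,W(-.12,l[1]-.03,l[2]+.04),R0,q=qa)
c=pickle.load(open("side.pkl","rb"))
def seg(q):
    t,Rt,(o,el,w)=fk(q,p,True); out=[]
    e2=el+0
    for A,B in ((o,el),(el,w),(w,t)):
        out.append(proj(c,np.array([A,B])).round(0).astype(int).tolist())
    return out
print("now",seg(q0),"b",seg(qb), fk(qb,p,True)[2])
for t,az,ti in [(W(-.2,-.2,.35),43,40),(np.array([.45,-.3,.35]),43,40),(np.array([.40,-.40,.35]),0,50),(np.array([.3,-.45,.35]),-40,60),(np.array([.35,.05,.40]),60,50),(np.array([.3,.25,.35]),60,60)]:
    q,e=ik(t,rot(az,ti,-1),qb,p); print(t.round(2),q.round(0),round(e,3),seg(q))
E
```

```text
q [-40.  32. 131.  87.  60. -70.] dq 2 e 0.000 P [0.506 0.068 0.212]
[{"hand": 0, "x": 0.16, "y": 0.22, "z": -0.21, "wx": 0, "wy": 0, "wz": 0}]
q [-43.  31. 132.  84.  61. -70.] dq 3 e 0.000 P [0.492 0.055 0.217]
q [-47.  30. 133.  80.  62. -70.] dq 4 e 0.000 P [0.477 0.043 0.223]
q [-50.  29. 134.  77.  63. -70.] dq 4 e 0.000 P [0.463 0.031 0.229]
q [-54.  28. 135.  73.  64. -70.] dq 4 e 0.000 P [0.448 0.018 0.234]
q [-58.  27. 135.  69.  65. -70.] dq 4 e 0.000 P [0.434 0.006 0.24 ]
q [-62.  26. 135.  65.  67. -69.] dq 4 e 0.000 P [ 0.42  -0.006  0.246]
[{"hand": 0, "x": -0.18, "y": -0.04, "z": -0.77, "wx": 0, "wy": 0, "wz": 0}, {"hand": 0, "x": -0.18, "y": -0.04, "z": -0.77, "wx": 0, "wy": 0, "wz": 0}, {"hand": 0, "x": -0.18, "y": -0.04, "z": -0.77, "wx": 0, "wy": 0, "wz": 0}, {"hand": 0, "x": -0.18, "y": -0.04, "z": -0.77, "wx": 0, "wy": 0, "wz": 0}, {"hand": 0, "x": -0.18, "y": -0.04, "z": -0.77, "wx": 0, "wy": 0, "wz": 0}, {"hand": 0, "x": -0.18, "y": -0.03, "z": -0.77, "wx": 0, "wy": 0, "wz": 0}]
now [[[210, 317], [365, 149]], [[365, 149], [333, 263]], [[333, 263], [303, 208]]]
[... 325 characters left out ...]
 298]], [[477, 298], [412, 245]]]
[ 0.45 -0.3   0.35] [-71.  22.  93.  45.  90. -34.] 0.0 [[[235, 315], [363, 205]], [[363, 205], [498, 315]], [[498, 315], [428, 258]]]
[ 0.4  -0.4   0.35] [-77.  12. 102.  44.  64.  -7.] 0.0 [[[240, 317], [304, 190]], [[304, 190], [462, 325]], [[462, 325], [458, 293]]]
[ 0.3  -0.45  0.35] [-79.   5. 105.  25.  48.  38.] 0.0 [[[242, 317], [258, 173]], [[258, 173], [438, 315]], [[438, 315], [463, 339]]]
[0.35 0.05 0.4 ] [-49.  -8. 115.  37.  89. -25.] 0.0 [[[218, 315], [123, 169]], [[123, 169], [339, 221]], [[339, 221], [284, 212]]]
[0.3  0.25 0.35] [  2. -10. 120.  30.  58.  18.] 0.0 [[[184, 336], [74, 249]], [[74, 249], [225, 183]], [[225, 183], [208, 202]]]
```

Call:
{"method": "move_arm", "body": {"moves": [{"hand": 0, "x": 0.16, "y": 0.22, "z": -0.21, "wx": 0, "wy": 0, "wz": 0}, {"hand": 0, "x": -0.18, "y": -0.04, "z": -0.77, "wx": 0, "wy": 0, "wz": 0}, {"hand": 0, "x": -0.18, "y": -0.04, "z": -0.77, "wx": 0, "wy": 0, "wz": 0}, {"hand": 0, "x": -0.18, "y": -0.04, "z": -0.77, "wx": 0, "wy": 0, "wz": 0}, {"hand": 0, "x": -0.18, "y": -0.04, "z": -0.77, "wx": 0, "wy": 0, "wz": 0}, {"hand": 0, "x": -0.18, "y": -0.04, "z": -0.77, "wx": 0, "wy": 0, "wz": 0}]}}

```text
time_s: 8.45
position: [0.4331, 0.0062, 0.2408]
tcp_rot: [[0.365, 0.688, 0.627], [0.337, -0.725, 0.6], [0.868, -0.008, -0.496]]
force: [-0.2, 0.7, -0.6]
opening: 0.003
```

```bash
python3 st.py; python3 - <<'E'
from plan import *
P0,R0,q0=cur()
rows(P0,R0,np.array([.31,.22,.36]),rot(60,60,-1),q=q0,dec=1)
E
```

```text
8.45 loc [-0.1022  0.042   0.2408] r 0.0755 cw -33.7 Floc [ 0.1  0.7 -0.6]
q [-56.  22. 135.  67.  65. -66.] dq 4 e 0.000 P [0.425 0.022 0.25 ]
q [-55.  18. 136.  65.  64. -61.] dq 5 e 0.000 P [0.413 0.039 0.259]
q [-52.  14. 135.  62.  63. -56.] dq 5 e 0.000 P [0.404 0.055 0.268]
q [-49.  10. 135.  60.  63. -50.] dq 6 e 0.000 P [0.396 0.072 0.278]
q [-46.   6. 134.  57.  63. -44.] dq 6 e 0.000 P [0.386 0.087 0.287]
q [-42.   2. 133.  54.  63. -37.] dq 7 e 0.000 P [0.376 0.106 0.296]
q [-39.  -2. 131.  51.  63. -31.] dq 6 e 0.000 P [0.366 0.122 0.305]
q [-34.  -5. 130.  48.  63. -24.] dq 7 e 0.000 P [0.356 0.138 0.315]
q [-29.  -7. 128.  45.  62. -17.] dq 7 e 0.000 P [0.35  0.154 0.323]
q [-23.  -9. 126.  42.  62. -10.] dq 7 e 0.000 P [0.34  0.171 0.333]
q [-18. -10. 124.  39.  63.  -3.] dq 7 e 0.000 P [0.329 0.186 0.341]
q [-12. -11. 121.  35.  63.   5.] dq 7 e 0.000 P [0.319 0.203 0.35 ]
q [ -6. -11. 119.  31.  63.  12.] dq 7 e 0.000 P [0.309 0.22  0.359]
[{"hand": 0, "x": 0.4, "y": -0.7, "z": -0, "wx": 0.9, "wy": -2.3, "wz": -0.9}, {"hand": 0, "x": 0.4, "y": -0.8, "z": -0.1, "wx":
[... 201 characters left out ...]
: 0.4, "y": -0.7, "z": -0.1, "wx": 0.9, "wy": -2.3, "wz": -0.9}, {"hand": 0, "x": 0.5, "y": -0.8, "z": -0, "wx": 0.9, "wy": -2.3, "wz": -0.9}, {"hand": 0, "x": 0.4, "y": -0.7, "z": -0.1, "wx": 0.9, "wy": -2.3, "wz": -0.9}, {"hand": 0, "x": 0.5, "y": -0.7, "z": -0.1, "wx": 0.9, "wy": -2.3, "wz": -0.9}, {"hand": 0, "x": 0.5, "y": -0.6, "z": -0, "wx": 0.9, "wy": -2.3, "wz": -0.9}, {"hand": 0, "x": 0.5, "y": -0.7, "z": -0.1, "wx": 0.9, "wy": -2.3, "wz": -0.9}, {"hand": 0, "x": 0.4, "y": -0.7, "z": -0.1, "wx": 0.9, "wy": -2.3, "wz": -0.9}, {"hand": 0, "x": 0.5, "y": -0.7, "z": -0.1, "wx": 0.9, "wy": -2.3, "wz": -0.9}, {"hand": 0, "x": 0.5, "y": -0.7, "z": -0.1, "wx": 0.9, "wy": -2.3, "wz": -0.9}]
```

Call:
{"method": "move_arm", "body": {"moves": [{"hand": 0, "x": 0.4, "y": -0.7, "z": -0.1, "wx": 0.9, "wy": -2.3, "wz": -0.9}, {"hand": 0, "x": 0.4, "y": -0.8, "z": -0.1, "wx": 0.9, "wy": -2.3, "wz": -0.9}, {"hand": 0, "x": 0.4, "y": -0.7, "z": 0, "wx": 0.9, "wy": -2.3, "wz": -0.9}, {"hand": 0, "x": 0.5, "y": -0.7, "z": 0, "wx": 0.9, "wy": -2.3, "wz": -0.9}, {"hand": 0, "x": 0.4, "y": -0.7, "z": -0.1, "wx": 0.9, "wy": -2.3, "wz": -0.9}, {"hand": 0, "x": 0.5, "y": -0.8, "z": 0, "wx": 0.9, "wy": -2.3, "wz": -0.9}, {"hand": 0, "x": 0.4, "y": -0.7, "z": -0.1, "wx": 0.9, "wy": -2.3, "wz": -0.9}, {"hand": 0, "x": 0.5, "y": -0.7, "z": -0.1, "wx": 0.9, "wy": -2.3, "wz": -0.9}, {"hand": 0, "x": 0.5, "y": -0.6, "z": 0, "wx": 0.9, "wy": -2.3, "wz": -0.9}, {"hand": 0, "x": 0.5, "y": -0.7, "z": -0.1, "wx": 0.9, "wy": -2.3, "wz": -0.9}, {"hand": 0, "x": 0.4, "y": -0.7, "z": -0.1, "wx": 0.9, "wy": -2.3, "wz": -0.9}, {"hand": 0, "x": 0.5, "y": -0.7, "z": -0.1, "wx": 0.9, "wy": -2.3, "wz": -0.9}, {"hand": 0, "x": 0.5, "y": -0.7, "z": -0.1, "wx": 0.9, "wy": -2.3, "wz": -0.9}]}}

```text
time_s: 9.75
position: [0.3069, 0.2182, 0.3583]
tcp_rot: [[0.439, 0.864, 0.248], [0.747, -0.504, 0.433], [0.499, -0.005, -0.867]]
force: [0.7, -0.7, -1.2]
opening: 0.007
```

```bash
python3 st.py; cat > look.py <<'E'
import sys
from plan import *
from h import *
from rig import vision
tag,th=sys.argv[1],float(sys.argv[2])
c=vision.capture("side"); pickle.dump(c,open(tag+".pkl","wb"))
im=cv2.resize(c["image"][150:250,230:390,::-1],None,fx=5,fy=5,interpolation=cv2.INTER_CUBIC)
cv2.imwrite(f"pics/{tag}.png",im)
def mk(X,col):
    u,v=proj(c,X)[0]; cv2.circle(im,(int((u-230+.5)*5),int((v-150+.5)*5)),2,col,-1)
for k in range(5):
  a=np.radians(th+36+72*k)
  for r,x in ((.03,-.033),(.05,-.028),(.07,-.0225),(.09,-.017)):
   for o in (-.006,.006):
    mk(W(x,-r*np.sin(a)-o*np.cos(a),.178+r*np.cos(a)-o*np.sin(a)),(0,0,255))
cv2.imwrite(f"pics/{tag}_o.png",im)
w=cloud(c); hsv=cv2.cvtColor(c["image"],cv2.COLOR_RGB2HSV)
yel=(abs(hsv[...,0].astype(int)-27)<8)&(hsv[...,1]>130)&(hsv[...,2]>90)
d=w-np.array([S[0],S[1],0]); lx=d@XS; ly=d@YS; lz=d[...,2]-.178
m=yel&(abs(lx)<.03)&(np.hypot(ly,lz)<.11)&(np.hypot(ly,lz)>.05)
for v,u in zip(*np.nonzero(m)): print(u,v,np.round([lx[v,u],ly[v,u],lz[v,u]],3),"ang",np.degrees(np.arctan2(-ly[v,u],lz[v,u])).round(1))
E
python3 look.py s3 22
```

```text
9.75 loc [-0.1121  0.2885  0.3583] r 0.3402 cw -58.0 Floc [ 0.3 -0.9 -1.2]
339 199 [ 0.    -0.033  0.071] ang 24.7
340 199 [-0.001 -0.035  0.074] ang 25.6
338 200 [-0.001 -0.03   0.068] ang 24.1
339 200 [-0.003 -0.033  0.072] ang 24.6
340 200 [-0.003 -0.036  0.072] ang 26.3
341 200 [-0.004 -0.038  0.074] ang 27.5
338 201 [-0.003 -0.031  0.066] ang 25.0
339 201 [-0.005 -0.033  0.069] ang 25.8
340 201 [-0.005 -0.036  0.069] ang 27.6
```

View pics/s3_o.png

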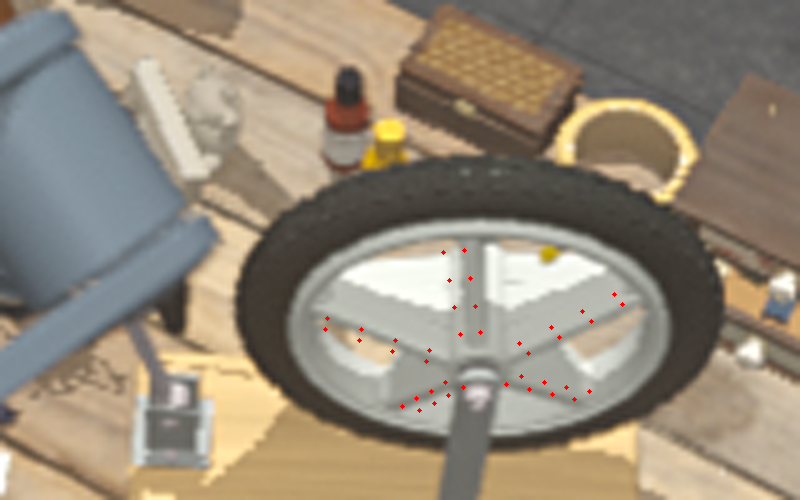

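```bash
python3 - <<'E'
from plan import *
P0,R0,q0=cur()
Pb,Rb,q=rows(P0,R0,W(-.11,-.068,.188),rot(43,30,-1),q=q0,dec=1)
print(L(Pb))
rows(W(-.11,-.068,.188),rot(43,30,-1),W(-.006,-.068,.178),rot(43,30,-1),q=q,n=8,show=False)
E
```

```text
q [-11. -11. 121.  34.  63.   6.] dq 6 e 0.000 P [0.314 0.205 0.352]
q [-16. -10. 123.  36.  63.  -0.] dq 6 e 0.000 P [0.325 0.188 0.343]
q [-22.  -9. 125.  39.  63.  -7.] dq 7 e 0.000 P [0.334 0.169 0.333]
q [-27.  -8. 126.  41.  63. -14.] dq 6 e 0.000 P [0.342 0.154 0.324]
q [-31.  -5. 128.  44.  63. -20.] dq 6 e 0.000 P [0.352 0.137 0.315]
q [-35.  -3. 129.  46.  62. -26.] dq 6 e 0.000 P [0.36  0.122 0.305]
q [-39.  -0. 130.  48.  62. -31.] dq 6 e 0.000 P [0.369 0.105 0.296]
q [-42.   2. 130.  50.  62. -36.] dq 5 e 0.000 P [0.378 0.087 0.288]
q [-45.   6. 131.  52.  62. -41.] dq 5 e 0.000 P [0.389 0.072 0.28 ]
q [-47.   9. 131.  55.  62. -46.] dq 5 e 0.000 P [0.398 0.055 0.27 ]
q [-50.  12. 131.  56.  62. -50.] dq 5 e 0.000 P [0.405 0.039 0.261]
q [-52.  16. 131.  58.  62. -55.] dq 4 e 0.000 P [0.414 0.022 0.25 ]
q [-54.  19. 131.  60.  62. -58.] dq 3 e 0.000 P [0.424 0.006 0.243]
q [-55.  22. 130.  62.  62. -61.] dq 4 e 0.000 P [ 0.433 -0.01   0.233]
q [-57.  25. 129.  63.  63. -64.] dq 3 e 0.000 P [ 0.442 -0.027  0.225]
q [-58.  29. 128.  64.  64. -66.] dq 3 e 0.000 P [ 0.451 -0
[... 1619 characters left out ...]
}, {"hand": 0, "x": -0.5, "y": 0.7, "z": 0, "wx": -0.7, "wy": 1.6, "wz": 0.6}]
[-0.11086196 -0.06800802  0.18773666]
[{"hand": 0, "x": 0.21, "y": 0.13, "z": 0.46, "wx": 0, "wy": 0, "wz": 0}, {"hand": 0, "x": 0.21, "y": 0.13, "z": 0.46, "wx": 0, "wy": 0, "wz": 0}, {"hand": 0, "x": 0.21, "y": 0.13, "z": 0.46, "wx": 0, "wy": 0, "wz": 0}, {"hand": 0, "x": 0.2, "y": 0.13, "z": 0.46, "wx": 0, "wy": 0, "wz": 0}, {"hand": 0, "x": 0.21, "y": 0.13, "z": 0.46, "wx": 0, "wy": 0, "wz": 0}, {"hand": 0, "x": 0.21, "y": 0.13, "z": 0.47, "wx": 0, "wy": 0, "wz": 0}, {"hand": 0, "x": 0.21, "y": 0.13, "z": 0.46, "wx": 0, "wy": 0, "wz": 0}, {"hand": 0, "x": 0.21, "y": 0.13, "z": 0.46, "wx": 0, "wy": 0, "wz": 0}]
```

Call:
{"method": "move_arm", "body": {"moves": [{"hand": 0, "x": -0.5, "y": 0.6, "z": 0.1, "wx": -0.7, "wy": 1.6, "wz": 0.6}, {"hand": 0, "x": -0.5, "y": 0.7, "z": 0.1, "wx": -0.7, "wy": 1.6, "wz": 0.6}, {"hand": 0, "x": -0.6, "y": 0.7, "z": 0.1, "wx": -0.7, "wy": 1.6, "wz": 0.6}, {"hand": 0, "x": -0.5, "y": 0.6, "z": 0.1, "wx": -0.7, "wy": 1.6, "wz": 0.6}, {"hand": 0, "x": -0.5, "y": 0.7, "z": 0.1, "wx": -0.7, "wy": 1.6, "wz": 0.6}, {"hand": 0, "x": -0.5, "y": 0.6, "z": 0.1, "wx": -0.7, "wy": 1.6, "wz": 0.6}, {"hand": 0, "x": -0.5, "y": 0.7, "z": 0.1, "wx": -0.7, "wy": 1.6, "wz": 0.6}, {"hand": 0, "x": -0.5, "y": 0.7, "z": 0, "wx": -0.7, "wy": 1.6, "wz": 0.6}, {"hand": 0, "x": -0.4, "y": 0.7, "z": 0.1, "wx": -0.7, "wy": 1.6, "wz": 0.6}, {"hand": 0, "x": -0.5, "y": 0.7, "z": 0.1, "wx": -0.7, "wy": 1.6, "wz": 0.6}, {"hand": 0, "x": -0.5, "y": 0.6, "z": 0, "wx": -0.7, "wy": 1.6, "wz": 0.6}, {"hand": 0, "x": -0.5, "y": 0.7, "z": 0.1, "wx": -0.7, "wy": 1.6, "wz": 0.6}, {"hand": 0, "x": -0.4, "y": 0.7, "z": 0, "wx": -0.7, "wy": 1.6, "wz": 0.6}, {"hand": 0, "x": -0.5, "y": 0.7, "z": 0.1, "wx": -0.7, "wy": 1.6, "wz": 0.6}, {"hand": 0, "x": -0.4, "y": 0.7, "z": 0, "wx": -0.7, "wy": 1.6, "wz": 0.6}, {"hand": 0, "x": -0.5, "y": 0.8, "z": 0, "wx": -0.7, "wy": 1.6, "wz": 0.6}, {"hand": 0, "x": -0.4, "y": 0.7, "z": 0.1, "wx": -0.7, "wy": 1.6, "wz": 0.6}, {"hand": 0, "x": -0.4, "y": 0.7, "z": 0, "wx": -0.7, "wy": 1.6, "wz": 0.6}, {"hand": 0, "x": -0.5, "y": 0.7, "z": 0, "wx": -0.7, "wy": 1.6, "wz": 0.6}, {"hand": 0, "x": 0, "y": 0, "z": 0, "wx": 0, "wy": 0, "wz": 0}]}}

```text
time_s: 11.8
position: [0.479, -0.1003, 0.1845]
tcp_rot: [[0.351, 0.673, 0.651], [0.336, -0.74, 0.583], [0.874, 0.015, -0.486]]
force: [0.8, -0.1, 1.2]
opening: 0.008
```

```bash
python3 st.py; python3 - <<'E'
from plan import *
P0,R0,q0=cur()
rows(P0,R0,W(-.006,-.068,.177),R0,n=8,show=False)
arc(W(-.006,-.068,.177),R0,87,58,12,r=.070,q=q0)
E
```

```text
11.8 loc [-0.1126 -0.0735  0.1845] r 0.0738 cw 85.0 Floc [ 0.7 -0.5  1.2]
[{"hand": 0, "x": 0.22, "y": 0.1, "z": 0.48, "wx": 0, "wy": 0, "wz": 0}, {"hand": 0, "x": 0.22, "y": 0.1, "z": 0.47, "wx": 0, "wy": 0, "wz": 0}, {"hand": 0, "x": 0.22, "y": 0.1, "z": 0.48, "wx": 0, "wy": 0, "wz": 0}, {"hand": 0, "x": 0.22, "y": 0.1, "z": 0.48, "wx": 0, "wy": 0, "wz": 0}, {"hand": 0, "x": 0.22, "y": 0.1, "z": 0.48, "wx": 0, "wy": 0, "wz": 0}, {"hand": 0, "x": 0.22, "y": 0.1, "z": 0.47, "wx": 0, "wy": 0, "wz": 0}, {"hand": 0, "x": 0.22, "y": 0.1, "z": 0.48, "wx": 0, "wy": 0, "wz": 0}, {"hand": 0, "x": 0.23, "y": 0.1, "z": 0.48, "wx": 0, "wy": 0, "wz": 0}]
qend [-45.  34. 118.  78.  63. -59.]
[{"hand": 0, "x": 0.15, "y": 0.08, "z": -0.11, "wx": 0, "wy": 0, "wz": 0}, {"hand": 0, "x": 0.12, "y": -0.01, "z": -0.06, "wx": 0, "wy": 0, "wz": 0}, {"hand": 0, "x": 0.11, "y": -0.01, "z": -0.06, "wx": 0, "wy": 0, "wz": 0}, {"hand": 0, "x": 0.11, "y": -0.02, "z": -0.05, "wx": 0, "wy": 0, "wz": 0}, {"hand": 0, "x": 0.12, "y": -0.03, "z": -0.06, "wx": 0, "wy": 0, "wz": 0}, {"hand": 0, "x": 0.11, "y": -0.03, "z": -0.05, "wx": 0, "wy": 0, "wz": 0}, {"hand": 0, "x": 0.11, "y": -0.03, "z": -0.05, "wx": 0, "wy": 0, "wz": 0}, {"hand": 0, "x": 0.11, "y": -0.05, "z": -0.05, "wx": 0, "wy": 0, "wz": 0}, {"hand": 0, "x": 0.11, "y": -0.04, "z": -0.05, "wx": 0, "wy": 0, "wz": 0}, {"hand": 0, "x": 0.11, "y": -0.05, "z": -0.05, "wx": 0, "wy": 0, "wz": 0}, {"hand": 0, "x": 0.11, "y": -0.06, "z": -0.04, "wx": 0, "wy": 0, "wz": 0}, {"hand": 0, "x": 0.11, "y": -0.06, "z": -0.04, "wx": 0, "wy": 0, "wz": 0}]
```

Call:
{"method": "move_arm", "body": {"moves": [{"hand": 0, "x": 0.22, "y": 0.1, "z": 0.48, "wx": 0, "wy": 0, "wz": 0}, {"hand": 0, "x": 0.22, "y": 0.1, "z": 0.48, "wx": 0, "wy": 0, "wz": 0}, {"hand": 0, "x": 0.22, "y": 0.1, "z": 0.48, "wx": 0, "wy": 0, "wz": 0}, {"hand": 0, "x": 0.22, "y": 0.1, "z": 0.48, "wx": 0, "wy": 0, "wz": 0}, {"hand": 0, "x": 0.22, "y": 0.1, "z": 0.48, "wx": 0, "wy": 0, "wz": 0}, {"hand": 0, "x": 0.22, "y": 0.1, "z": 0.48, "wx": 0, "wy": 0, "wz": 0}, {"hand": 0, "x": 0.22, "y": 0.1, "z": 0.48, "wx": 0, "wy": 0, "wz": 0}]}}

```text
time_s: 12.5
position: [0.5579, -0.0471, 0.1801]
tcp_rot: [[0.349, 0.676, 0.649], [0.338, -0.737, 0.586], [0.874, 0.015, -0.486]]
force: [0.2, -0.6, 0.2]
opening: 0.004
```

```bash
python3 st.py
```

```text
12.5 loc [-0.0179 -0.0643  0.1801] r 0.0643 cw 88.1 Floc [-0.1 -0.6  0.2]
```

Call:
{"method": "move_arm", "body": {"moves": [{"hand": 0, "x": 0.2, "y": 0.1, "z": 0.4, "wx": 0, "wy": 0, "wz": 0}, {"hand": 0, "x": 0, "y": 0, "z": 0, "wx": 0, "wy": 0, "wz": 0}]}}

```text
time_s: 12.7
position: [0.5685, -0.0419, 0.1794]
tcp_rot: [[0.348, 0.676, 0.649], [0.339, -0.737, 0.585], [0.874, 0.016, -0.486]]
force: [0.9, 0.5, 0.2]
opening: 0.004
```

```bash
python3 st.py
```

```text
12.7 loc [-0.0061 -0.0649  0.1794] r 0.0649 cw 88.8 Floc [ 1.  -0.   0.2]
```

```bash
python3 - <<'E'
from plan import *
P0,R0,q0=cur()
arc(P0,R0,86,62,13,r=.069)
E
```

```text
[{"hand": 0, "x": 0.1, "y": 0.16, "z": -0.1, "wx": 0, "wy": 0, "wz": 0}, {"hand": 0, "x": 0.08, "y": -0.01, "z": -0.04, "wx": 0, "wy": 0, "wz": 0}, {"hand": 0, "x": 0.09, "y": -0.01, "z": -0.05, "wx": 0, "wy": 0, "wz": 0}, {"hand": 0, "x": 0.08, "y": -0.01, "z": -0.04, "wx": 0, "wy": 0, "wz": 0}, {"hand": 0, "x": 0.09, "y": -0.02, "z": -0.04, "wx": 0, "wy": 0, "wz": 0}, {"hand": 0, "x": 0.08, "y": -0.02, "z": -0.04, "wx": 0, "wy": 0, "wz": 0}, {"hand": 0, "x": 0.09, "y": -0.02, "z": -0.04, "wx": 0, "wy": 0, "wz": 0}, {"hand": 0, "x": 0.08, "y": -0.03, "z": -0.04, "wx": 0, "wy": 0, "wz": 0}, {"hand": 0, "x": 0.09, "y": -0.03, "z": -0.04, "wx": 0, "wy": 0, "wz": 0}, {"hand": 0, "x": 0.08, "y": -0.03, "z": -0.04, "wx": 0, "wy": 0, "wz": 0}, {"hand": 0, "x": 0.08, "y": -0.03, "z": -0.03, "wx": 0, "wy": 0, "wz": 0}, {"hand": 0, "x": 0.08, "y": -0.04, "z": -0.03, "wx": 0, "wy": 0, "wz": 0}, {"hand": 0, "x": 0.09, "y": -0.04, "z": -0.04, "wx": 0, "wy": 0, "wz": 0}]
```

Call:
{"method": "move_arm", "body": {"moves": [{"hand": 0, "x": 0.1, "y": 0.16, "z": -0.1, "wx": 0, "wy": 0, "wz": 0}, {"hand": 0, "x": 0.08, "y": -0.01, "z": -0.04, "wx": 0, "wy": 0, "wz": 0}, {"hand": 0, "x": 0.09, "y": -0.01, "z": -0.05, "wx": 0, "wy": 0, "wz": 0}]}}

```text
time_s: 13.0
position: [0.5703, -0.0476, 0.1872]
tcp_rot: [[0.35, 0.673, 0.651], [0.339, -0.739, 0.582], [0.873, 0.017, -0.487]]
force: [-0.3, -0.8, -3.3]
opening: 0.006
```

```bash
python3 st.py
```

```text
13.0 loc [-0.0072 -0.0707  0.1872] r 0.0713 cw 82.6 Floc [-0.7 -0.6 -3.3]
```

Call:
{"method": "move_arm", "body": {"moves": [{"hand": 0, "x": 0.08, "y": -0.01, "z": -0.04, "wx": 0, "wy": 0, "wz": 0}, {"hand": 0, "x": 0.09, "y": -0.02, "z": -0.04, "wx": 0, "wy": 0, "wz": 0}]}}

```text
time_s: 13.2
position: [0.5697, -0.0461, 0.192]
tcp_rot: [[0.35, 0.674, 0.651], [0.338, -0.739, 0.583], [0.874, 0.016, -0.486]]
force: [-1.3, -0.9, -3.6]
opening: 0.011
```

```bash
python3 st.py
```

```text
13.2 loc [-0.007  -0.0691  0.192 ] r 0.0705 cw 78.5 Floc [-1.6 -0.2 -3.6]
```

Call:
{"method": "move_arm", "body": {"moves": [{"hand": 0, "x": 0.08, "y": -0.02, "z": -0.04, "wx": 0, "wy": 0, "wz": 0}]}}

```text
time_s: 13.3
position: [0.5696, -0.0455, 0.1944]
tcp_rot: [[0.349, 0.674, 0.651], [0.338, -0.739, 0.583], [0.874, 0.016, -0.486]]
force: [-1.0, -0.5, -3.4]
opening: 0.003
```

```bash
python3 st.py
```

```text
13.3 loc [-0.0068 -0.0685  0.1944] r 0.0704 cw 76.5 Floc [-1.1  0.  -3.4]
```

Call:
{"method": "move_arm", "body": {"moves": [{"hand": 0, "x": 0.09, "y": -0.02, "z": -0.04, "wx": 0, "wy": 0, "wz": 0}]}}

```text
time_s: 13.4
position: [0.5695, -0.045, 0.197]
tcp_rot: [[0.349, 0.674, 0.651], [0.338, -0.739, 0.583], [0.874, 0.016, -0.485]]
force: [-1.6, 0.3, -4.1]
opening: 0.006
```

```bash
python3 st.py
```

```text
13.4 loc [-0.0066 -0.068   0.197 ] r 0.0706 cw 74.4 Floc [-1.3  1.1 -4.1]
```

Call:
{"method": "move_arm", "body": {"moves": [{"hand": 0, "x": 0.08, "y": -0.03, "z": -0.04, "wx": 0, "wy": 0, "wz": 0}, {"hand": 0, "x": 0.09, "y": -0.03, "z": -0.04, "wx": 0, "wy": 0, "wz": 0}, {"hand": 0, "x": 0.08, "y": -0.03, "z": -0.04, "wx": 0, "wy": 0, "wz": 0}, {"hand": 0, "x": 0.08, "y": -0.03, "z": -0.03, "wx": 0, "wy": 0, "wz": 0}, {"hand": 0, "x": 0.08, "y": -0.04, "z": -0.03, "wx": 0, "wy": 0, "wz": 0}, {"hand": 0, "x": 0.09, "y": -0.04, "z": -0.04, "wx": 0, "wy": 0, "wz": 0}, {"hand": 0, "x": 0.06, "y": -0.04, "z": -0.02, "wx": 0, "wy": 0, "wz": 0}]}}

```text
time_s: 14.1
position: [0.5669, -0.0394, 0.2124]
tcp_rot: [[0.348, 0.674, 0.652], [0.338, -0.739, 0.583], [0.875, 0.017, -0.485]]
force: [-1.7, -1.9, -3.0]
opening: 0.002
```

```bash
python3 st.py; python3 look.py s4 0; python3 - <<'E'
from h import *
from rig import vision
c=vision.capture("top"); pickle.dump(c,open("top4.pkl","wb"))
cv2.imwrite("pics/top4.png",cv2.resize(c["image"][120:240,240:400,::-1],None,fx=5,fy=5,interpolation=cv2.INTER_CUBIC))
E
```

```text
14.1 loc [-0.0063 -0.0619  0.2124] r 0.0708 cw 60.9 Floc [-2.4 -0.9 -3. ]
```

View pics/top4.png

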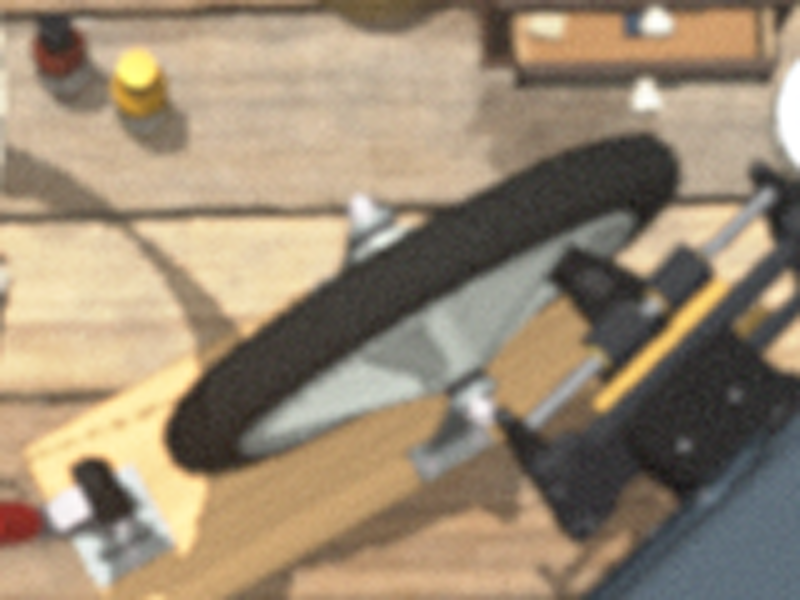

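View pics/s4.png

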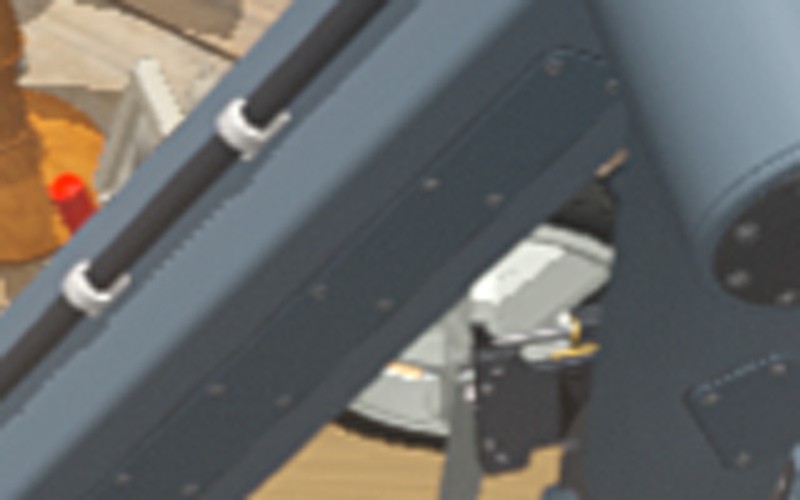

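Call:
{"method": "move_arm", "body": {"moves": [{"hand": 0, "x": 0.07, "y": -0.04, "z": -0.03, "wx": 0, "wy": 0, "wz": 0}, {"hand": 0, "x": 0, "y": 0, "z": 0, "wx": 0, "wy": 0, "wz": 0}, {"hand": 0, "x": -0.14, "y": 0.1, "z": 0.06, "wx": 0, "wy": 0, "wz": 0}]}}

```text
time_s: 14.5
position: [0.5679, -0.0401, 0.2113]
tcp_rot: [[0.346, 0.674, 0.652], [0.336, -0.738, 0.585], [0.876, 0.017, -0.483]]
force: [-0.1, -0.5, -0.1]
opening: 0.005
```

```bash
python3 st.py; python3 - <<'E'
from plan import *
P0,R0,q0=cur()
l=L(P0)
Pb,Rb,q=rows(P0,R0,W(-.12,l[1],l[2]+.005),R0,n=6,dec=1,q=q0)
rows(Pb,Rb,np.array([.31,.22,.36]),rot(60,60,-1),q=q,dec=1)
E
```

```text
14.5 loc [-0.0058 -0.063   0.2113] r 0.0712 cw 62.2 Floc [-0.3 -0.3 -0.1]
q [-48.  34. 119.  76.  65. -61.] dq 3 e 0.000 P [ 0.551 -0.049  0.213]
q [-51.  34. 120.  74.  65. -62.] dq 2 e 0.000 P [ 0.535 -0.057  0.214]
q [-54.  34. 121.  72.  66. -64.] dq 3 e 0.000 P [ 0.518 -0.069  0.213]
q [-57.  33. 122.  70.  67. -65.] dq 3 e 0.000 P [ 0.501 -0.078  0.215]
q [-59.  33. 123.  68.  68. -66.] dq 3 e 0.000 P [ 0.485 -0.085  0.216]
q [-62.  33. 124.  65.  69. -67.] dq 3 e 0.000 P [ 0.468 -0.094  0.217]
[{"hand": 0, "x": -0.3, "y": -0.2, "z": -0.7, "wx": 0, "wy": 0, "wz": 0}, {"hand": 0, "x": -0.3, "y": -0.2, "z": -0.6, "wx": 0, "wy": 0, "wz": 0}, {"hand": 0, "x": -0.4, "y": -0.1, "z": -0.7, "wx": 0, "wy": 0, "wz": 0}, {"hand": 0, "x": -0.3, "y": -0.2, "z": -0.7, "wx": 0, "wy": 0, "wz": 0}, {"hand": 0, "x": -0.3, "y": -0.2, "z": -0.6, "wx": 0, "wy": 0, "wz": 0}, {"hand": 0, "x": -0.3, "y": -0.2, "z": -0.7, "wx": 0, "wy": 0, "wz": 0}]
q [-61.  30. 126.  64.  68. -65.] dq 3 e 0.000 P [ 0.459 -0.078  0.226]
q [-60.  27. 127.  63.  67. -64.] dq 3 e 0.000 P [ 0.451 -0.058  0.233]
q [-59.  24
[... 1802 characters left out ...]
d": 0, "x": 0.4, "y": -0.7, "z": 0, "wx": 0.7, "wy": -1.7, "wz": -0.7}, {"hand": 0, "x": 0.5, "y": -0.7, "z": -0, "wx": 0.7, "wy": -1.7, "wz": -0.7}, {"hand": 0, "x": 0.5, "y": -0.7, "z": -0, "wx": 0.7, "wy": -1.7, "wz": -0.7}, {"hand": 0, "x": 0.5, "y": -0.7, "z": -0.1, "wx": 0.7, "wy": -1.7, "wz": -0.7}, {"hand": 0, "x": 0.5, "y": -0.7, "z": 0, "wx": 0.7, "wy": -1.7, "wz": -0.7}, {"hand": 0, "x": 0.5, "y": -0.6, "z": -0, "wx": 0.7, "wy": -1.7, "wz": -0.7}, {"hand": 0, "x": 0.5, "y": -0.7, "z": -0.1, "wx": 0.7, "wy": -1.7, "wz": -0.7}, {"hand": 0, "x": 0.6, "y": -0.6, "z": -0, "wx": 0.7, "wy": -1.7, "wz": -0.7}, {"hand": 0, "x": 0.5, "y": -0.7, "z": -0.1, "wx": 0.7, "wy": -1.7, "wz": -0.7}]
```

Call:
{"method": "move_arm", "body": {"moves": [{"hand": 0, "x": -0.3, "y": -0.2, "z": -0.7, "wx": 0, "wy": 0, "wz": 0}, {"hand": 0, "x": -0.3, "y": -0.2, "z": -0.6, "wx": 0, "wy": 0, "wz": 0}, {"hand": 0, "x": -0.4, "y": -0.1, "z": -0.7, "wx": 0, "wy": 0, "wz": 0}, {"hand": 0, "x": -0.3, "y": -0.2, "z": -0.7, "wx": 0, "wy": 0, "wz": 0}, {"hand": 0, "x": -0.3, "y": -0.2, "z": -0.6, "wx": 0, "wy": 0, "wz": 0}, {"hand": 0, "x": -0.3, "y": -0.2, "z": -0.7, "wx": 0, "wy": 0, "wz": 0}]}}

```text
time_s: 15.1
position: [0.4672, -0.095, 0.2173]
tcp_rot: [[0.347, 0.674, 0.652], [0.336, -0.739, 0.584], [0.876, 0.017, -0.483]]
force: [0.8, 0.0, -0.7]
opening: 0.005
```

Call:
{"method": "move_arm", "body": {"moves": [{"hand": 0, "x": 0.4, "y": -0.7, "z": 0, "wx": 0.7, "wy": -1.7, "wz": -0.7}, {"hand": 0, "x": 0.4, "y": -0.8, "z": 0, "wx": 0.7, "wy": -1.7, "wz": -0.7}, {"hand": 0, "x": 0.4, "y": -0.7, "z": 0, "wx": 0.7, "wy": -1.7, "wz": -0.7}, {"hand": 0, "x": 0.4, "y": -0.8, "z": 0, "wx": 0.7, "wy": -1.7, "wz": -0.7}, {"hand": 0, "x": 0.5, "y": -0.7, "z": 0, "wx": 0.7, "wy": -1.7, "wz": -0.7}, {"hand": 0, "x": 0.4, "y": -0.7, "z": 0, "wx": 0.7, "wy": -1.7, "wz": -0.7}, {"hand": 0, "x": 0.4, "y": -0.7, "z": 0, "wx": 0.7, "wy": -1.7, "wz": -0.7}, {"hand": 0, "x": 0.5, "y": -0.7, "z": 0, "wx": 0.7, "wy": -1.7, "wz": -0.7}, {"hand": 0, "x": 0.5, "y": -0.7, "z": 0, "wx": 0.7, "wy": -1.7, "wz": -0.7}, {"hand": 0, "x": 0.4, "y": -0.7, "z": 0, "wx": 0.7, "wy": -1.7, "wz": -0.7}, {"hand": 0, "x": 0.5, "y": -0.7, "z": 0, "wx": 0.7, "wy": -1.7, "wz": -0.7}, {"hand": 0, "x": 0.5, "y": -0.7, "z": 0, "wx": 0.7, "wy": -1.7, "wz": -0.7}, {"hand": 0, "x": 0.5, "y": -0.7, "z": -0.1, "wx": 0.7, "wy": -1.7, "wz": -0.7}, {"hand": 0, "x": 0.5, "y": -0.7, "z": 0, "wx": 0.7, "wy": -1.7, "wz": -0.7}, {"hand": 0, "x": 0.5, "y": -0.6, "z": 0, "wx": 0.7, "wy": -1.7, "wz": -0.7}, {"hand": 0, "x": 0.5, "y": -0.7, "z": -0.1, "wx": 0.7, "wy": -1.7, "wz": -0.7}, {"hand": 0, "x": 0.6, "y": -0.6, "z": 0, "wx": 0.7, "wy": -1.7, "wz": -0.7}, {"hand": 0, "x": 0.5, "y": -0.7, "z": -0.1, "wx": 0.7, "wy": -1.7, "wz": -0.7}]}}

```text
time_s: 16.9
position: [0.3076, 0.2198, 0.3612]
tcp_rot: [[0.426, 0.866, 0.261], [0.756, -0.499, 0.424], [0.497, 0.017, -0.867]]
force: [-0.2, -0.4, 0.3]
opening: 0.008
```

```bash
python3 st.py; python3 look.py s5 0
```

```text
16.9 loc [-0.1107  0.2896  0.3612] r 0.3427 cw -57.7 Floc [-0.4 -0.3  0.3]
329 198 [-0.006 -0.003  0.083] ang 2.2
330 198 [-0.002 -0.006  0.078] ang 4.8
331 198 [-0.003 -0.009  0.08 ] ang 6.6
329 199 [-0.006 -0.004  0.078] ang 2.6
330 199 [-0.002 -0.007  0.073] ang 5.5
```

View pics/s5_o.png

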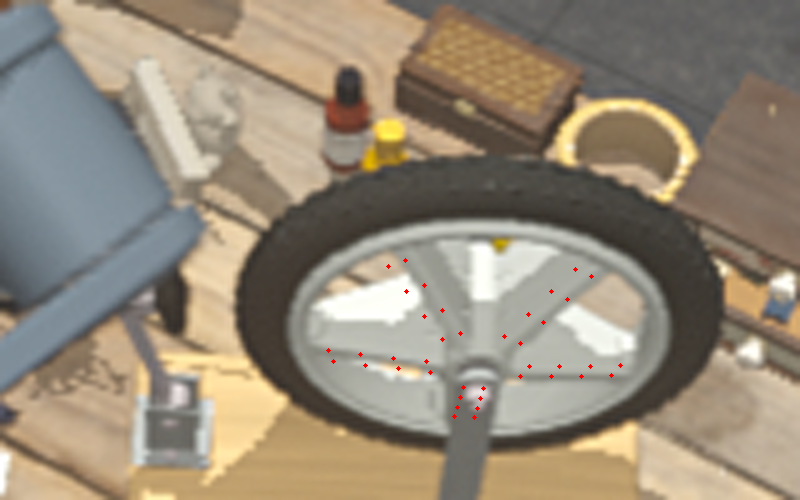

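```bash
cat > spk.py <<'E'
import sys
from plan import *
from h import *
from scipy.ndimage import median_filter
def ana(f):
    c=pickle.load(open(f,"rb")); c=dict(c); 
    w=cloud(c); d=w-np.array([S[0],S[1],0]); lx=d@XS; ly=d@YS; lz=d[...,2]-.178
    r=np.hypot(ly,lz); xf=np.interp(r,[.02,.05,.09],[-.036,-.028,-.017])
    im=c["image"].astype(int)
    grey=(im.max(-1)-im.min(-1)<30)&(im.max(-1)>90)
    best=[]
    m=(r>.035)&(r<.088)&(abs(lx-xf)<.005)&grey&~((abs(ly)<.02)&(lz<.02))
    a=np.arctan2(-ly[m],lz[m]); rr=r[m]
    ths=np.radians(np.arange(-36,36,.5)); sc=[]
    for t in ths:
        k=np.round((a-t-np.radians(36))/np.radians(72)); off=rr*np.sin(a-t-np.radians(36)-k*np.radians(72))
        sc.append(np.mean(np.exp(-(off/.006)**4)))
    sc=np.array(sc); i=sc.argmax()
    print(f,m.sum(),"best th mod72",np.degrees(ths[i]).round(1),sc[i].round(2),"half-range",np.degrees(ths[sc>.97*sc[i]])[[0,-1]])
for f in sys.argv[1:]: ana(f)
E
python3 spk.py side.pkl s3.pkl s5.pkl
```

```text
side.pkl 252 best th mod72 -9.0 0.66 half-range [-10.5  -7.5]
s3.pkl 268 best th mod72 28.5 0.66 half-range [27.5 29.5]
s5.pkl 250 best th mod72 5.5 0.63 half-range [3.5 7. ]
```

```bash
python3 - <<'E'
from plan import *
from h import *
c=pickle.load(open("side.pkl","rb"))
for uv,th0 in (((343,224.5),135),((339.4,200.2),25),((329.9,198.4),4)):
  for x in (-.005,0):
    f=lambda a:np.linalg.norm(proj(c,W(x,-.075*np.sin(a),.178+.075*np.cos(a)))[0]-uv)
    g=np.radians(np.arange(th0-25,th0+25,.25)); v=[f(a) for a in g]; i=int(np.argmin(v)); print(uv,x,np.degrees(g[i]),"resid px",round(v[i],2))
E
```

```text
(343, 224.5) -0.005 130.0 resid px 1.25
(343, 224.5) 0 131.5 resid px 2.5
(339.4, 200.2) -0.005 26.250000000000004 resid px 1.26
(339.4, 200.2) 0 27.5 resid px 0.09
(329.9, 198.4) -0.005 4.75 resid px 0.99
(329.9, 198.4) 0 5.0 resid px 0.44
```

The cap is at about (330,198) in the side view. Four estimates put the valve at +3.5° to +5.5°, so I'll nudge the wheel about 5° further counter-clockwise to centre it.

```bash
python3 - <<'E'
from plan import *
P0,R0,q0=cur()
Rt=rot(43,30,-1)
Pb,Rb,q=rows(P0,R0,W(-.115,-.066,.207),Rt,q=q0,dec=1,n=17,show=False)
E
```

```text
[{"hand": 0, "x": -0.6, "y": 0.7, "z": 0.1, "wx": -0.7, "wy": 1.7, "wz": 0.8}, {"hand": 0, "x": -0.6, "y": 0.7, "z": 0.1, "wx": -0.7, "wy": 1.7, "wz": 0.8}, {"hand": 0, "x": -0.5, "y": 0.7, "z": 0.1, "wx": -0.7, "wy": 1.7, "wz": 0.8}, {"hand": 0, "x": -0.6, "y": 0.8, "z": 0.1, "wx": -0.7, "wy": 1.7, "wz": 0.8}, {"hand": 0, "x": -0.5, "y": 0.7, "z": 0, "wx": -0.7, "wy": 1.7, "wz": 0.8}, {"hand": 0, "x": -0.6, "y": 0.7, "z": 0.1, "wx": -0.7, "wy": 1.7, "wz": 0.8}, {"hand": 0, "x": -0.5, "y": 0.8, "z": 0, "wx": -0.7, "wy": 1.7, "wz": 0.8}, {"hand": 0, "x": -0.5, "y": 0.7, "z": 0.1, "wx": -0.7, "wy": 1.7, "wz": 0.8}, {"hand": 0, "x": -0.6, "y": 0.8, "z": 0, "wx": -0.7, "wy": 1.7, "wz": 0.8}, {"hand": 0, "x": -0.5, "y": 0.7, "z": 0.1, "wx": -0.7, "wy": 1.7, "wz": 0.8}, {"hand": 0, "x": -0.5, "y": 0.8, "z": 0, "wx": -0.7, "wy": 1.7, "wz": 0.8}, {"hand": 0, "x": -0.5, "y": 0.8, "z": 0, "wx": -0.7, "wy": 1.7, "wz": 0.8}, {"hand": 0, "x": -0.4, "y": 0.8, "z": 0.1, "wx": -0.7, "wy": 1.7, "wz": 0.8}, {"hand": 0, "x": -0.5, "y": 0.8, "z": -0, "wx": -0.7, "wy": 1.7, "wz": 0.8}, {"hand": 0, "x": -0.5, "y": 0.8, "z": -0, "wx": -0.7, "wy": 1.7, "wz": 0.8}, {"hand": 0, "x": -0.4, "y": 0.8, "z": -0, "wx": -0.7, "wy": 1.7, "wz": 0.8}, {"hand": 0, "x": -0.4, "y": 0.8, "z": -0, "wx": -0.7, "wy": 1.7, "wz": 0.8}]
```

Call:
{"method": "move_arm", "body": {"moves": [{"hand": 0, "x": -0.6, "y": 0.7, "z": 0.1, "wx": -0.7, "wy": 1.7, "wz": 0.8}, {"hand": 0, "x": -0.6, "y": 0.7, "z": 0.1, "wx": -0.7, "wy": 1.7, "wz": 0.8}, {"hand": 0, "x": -0.5, "y": 0.7, "z": 0.1, "wx": -0.7, "wy": 1.7, "wz": 0.8}, {"hand": 0, "x": -0.6, "y": 0.8, "z": 0.1, "wx": -0.7, "wy": 1.7, "wz": 0.8}, {"hand": 0, "x": -0.5, "y": 0.7, "z": 0, "wx": -0.7, "wy": 1.7, "wz": 0.8}, {"hand": 0, "x": -0.6, "y": 0.7, "z": 0.1, "wx": -0.7, "wy": 1.7, "wz": 0.8}, {"hand": 0, "x": -0.5, "y": 0.8, "z": 0, "wx": -0.7, "wy": 1.7, "wz": 0.8}, {"hand": 0, "x": -0.5, "y": 0.7, "z": 0.1, "wx": -0.7, "wy": 1.7, "wz": 0.8}, {"hand": 0, "x": -0.6, "y": 0.8, "z": 0, "wx": -0.7, "wy": 1.7, "wz": 0.8}, {"hand": 0, "x": -0.5, "y": 0.7, "z": 0.1, "wx": -0.7, "wy": 1.7, "wz": 0.8}, {"hand": 0, "x": -0.5, "y": 0.8, "z": 0, "wx": -0.7, "wy": 1.7, "wz": 0.8}, {"hand": 0, "x": -0.5, "y": 0.8, "z": 0, "wx": -0.7, "wy": 1.7, "wz": 0.8}, {"hand": 0, "x": -0.4, "y": 0.8, "z": 0.1, "wx": -0.7, "wy": 1.7, "wz": 0.8}, {"hand": 0, "x": -0.5, "y": 0.8, "z": 0, "wx": -0.7, "wy": 1.7, "wz": 0.8}, {"hand": 0, "x": -0.5, "y": 0.8, "z": 0, "wx": -0.7, "wy": 1.7, "wz": 0.8}, {"hand": 0, "x": -0.4, "y": 0.8, "z": 0, "wx": -0.7, "wy": 1.7, "wz": 0.8}, {"hand": 0, "x": -0.4, "y": 0.8, "z": 0, "wx": -0.7, "wy": 1.7, "wz": 0.8}, {"hand": 0, "x": 0, "y": 0, "z": 0, "wx": 0, "wy": 0, "wz": 0}]}}

```text
time_s: 18.75
position: [0.4755, -0.1033, 0.2051]
tcp_rot: [[0.38, 0.668, 0.64], [0.343, -0.744, 0.573], [0.859, 0.002, -0.512]]
force: [0.0, 0.0, 0.4]
opening: 0.005
```

```bash
python3 st.py; python3 - <<'E'
from plan import *
P0,R0,q0=cur()
print(R.from_matrix(R0.T@rot(43,30,-1)).as_rotvec(degrees=True).round(1))
T=W(-.006,-.066,.201)
rows(P0,R0,T,R0,n=8,show=False)
arc(T,R0,68,53,8,r=.070)
E
```

```text
18.75 loc [-0.1171 -0.0745  0.2051] r 0.0793 cw 70.0 Floc [0.  0.  0.4]
[ 1.   0.8 -0.5]
[{"hand": 0, "x": 0.26, "y": 0.09, "z": 0.48, "wx": 0, "wy": 0, "wz": 0}, {"hand": 0, "x": 0.27, "y": 0.09, "z": 0.49, "wx": 0, "wy": 0, "wz": 0}, {"hand": 0, "x": 0.26, "y": 0.08, "z": 0.48, "wx": 0, "wy": 0, "wz": 0}, {"hand": 0, "x": 0.27, "y": 0.09, "z": 0.48, "wx": 0, "wy": 0, "wz": 0}, {"hand": 0, "x": 0.26, "y": 0.09, "z": 0.48, "wx": 0, "wy": 0, "wz": 0}, {"hand": 0, "x": 0.26, "y": 0.09, "z": 0.49, "wx": 0, "wy": 0, "wz": 0}, {"hand": 0, "x": 0.27, "y": 0.08, "z": 0.48, "wx": 0, "wy": 0, "wz": 0}, {"hand": 0, "x": 0.26, "y": 0.09, "z": 0.48, "wx": 0, "wy": 0, "wz": 0}]
[{"hand": 0, "x": 0.12, "y": -0.04, "z": -0.06, "wx": 0, "wy": 0, "wz": 0}, {"hand": 0, "x": 0.08, "y": -0.04, "z": -0.04, "wx": 0, "wy": 0, "wz": 0}, {"hand": 0, "x": 0.09, "y": -0.05, "z": -0.04, "wx": 0, "wy": 0, "wz": 0}, {"hand": 0, "x": 0.09, "y": -0.04, "z": -0.04, "wx": 0, "wy": 0, "wz": 0}, {"hand": 0, "x": 0.08, "y": -0.05, "z": -0.03, "wx": 0, "wy": 0, "wz": 0}, {"hand": 0, "x": 0.08, "y": -0.06, "z": -0.04, "wx": 0, "wy": 0, "wz": 0}, {"hand": 0, "x": 0.09, "y": -0.05, "z": -0.03, "wx": 0, "wy": 0, "wz": 0}, {"hand": 0, "x": 0.08, "y": -0.06, "z": -0.03, "wx": 0, "wy": 0, "wz": 0}]
```

Call:
{"method": "move_arm", "body": {"moves": [{"hand": 0, "x": 0.26, "y": 0.09, "z": 0.48, "wx": 0, "wy": 0, "wz": 0}, {"hand": 0, "x": 0.26, "y": 0.09, "z": 0.48, "wx": 0, "wy": 0, "wz": 0}, {"hand": 0, "x": 0.26, "y": 0.09, "z": 0.48, "wx": 0, "wy": 0, "wz": 0}, {"hand": 0, "x": 0.26, "y": 0.09, "z": 0.48, "wx": 0, "wy": 0, "wz": 0}, {"hand": 0, "x": 0.26, "y": 0.09, "z": 0.48, "wx": 0, "wy": 0, "wz": 0}, {"hand": 0, "x": 0.26, "y": 0.09, "z": 0.48, "wx": 0, "wy": 0, "wz": 0}, {"hand": 0, "x": 0.26, "y": 0.09, "z": 0.48, "wx": 0, "wy": 0, "wz": 0}, {"hand": 0, "x": 0.26, "y": 0.09, "z": 0.48, "wx": 0, "wy": 0, "wz": 0}, {"hand": 0, "x": 0, "y": 0, "z": 0, "wx": 0, "wy": 0, "wz": 0}]}}

```text
time_s: 19.65
position: [0.5671, -0.0379, 0.2027]
tcp_rot: [[0.378, 0.673, 0.636], [0.345, -0.739, 0.578], [0.859, 0.001, -0.512]]
force: [-0.3, -0.2, 0.4]
opening: 0.002
```

```bash
python3 st.py; python3 -c "
from plan import *
P,Rt,q=cur(); arc(P,Rt,66,54,7,r=.070)"
```

```text
19.65 loc [-0.0054 -0.0606  0.2027] r 0.0654 cw 67.9 Floc [-0.3 -0.1  0.4]
[{"hand": 0, "x": 0.1, "y": 0.12, "z": -0.13, "wx": 0, "wy": 0, "wz": 0}, {"hand": 0, "x": 0.08, "y": -0.04, "z": -0.03, "wx": 0, "wy": 0, "wz": 0}, {"hand": 0, "x": 0.08, "y": -0.04, "z": -0.04, "wx": 0, "wy": 0, "wz": 0}, {"hand": 0, "x": 0.08, "y": -0.04, "z": -0.03, "wx": 0, "wy": 0, "wz": 0}, {"hand": 0, "x": 0.08, "y": -0.05, "z": -0.04, "wx": 0, "wy": 0, "wz": 0}, {"hand": 0, "x": 0.08, "y": -0.06, "z": -0.03, "wx": 0, "wy": 0, "wz": 0}, {"hand": 0, "x": 0.07, "y": -0.05, "z": -0.03, "wx": 0, "wy": 0, "wz": 0}]
```

Call:
{"method": "move_arm", "body": {"moves": [{"hand": 0, "x": 0.1, "y": 0.12, "z": -0.13, "wx": 0, "wy": 0, "wz": 0}, {"hand": 0, "x": 0.08, "y": -0.04, "z": -0.03, "wx": 0, "wy": 0, "wz": 0}, {"hand": 0, "x": 0.08, "y": -0.04, "z": -0.04, "wx": 0, "wy": 0, "wz": 0}]}}

```text
time_s: 19.95
position: [0.5669, -0.0418, 0.2103]
tcp_rot: [[0.38, 0.67, 0.638], [0.344, -0.742, 0.575], [0.859, 0.001, -0.513]]
force: [0.5, -0.3, -0.1]
opening: 0.004
```

```bash
python3 st.py
```

```text
19.95 loc [-0.0074 -0.064   0.2103] r 0.0717 cw 63.2 Floc [ 0.3 -0.5 -0.1]
```

Call:
{"method": "move_arm", "body": {"moves": [{"hand": 0, "x": 0.08, "y": -0.04, "z": -0.03, "wx": 0, "wy": 0, "wz": 0}]}}

```text
time_s: 20.05
position: [0.5665, -0.0406, 0.2123]
tcp_rot: [[0.38, 0.67, 0.637], [0.344, -0.742, 0.575], [0.859, 0.001, -0.513]]
force: [-0.5, 0.1, -0.2]
opening: 0.006
```

```bash
python3 st.py
```

```text
20.05 loc [-0.0072 -0.0627  0.2123] r 0.0715 cw 61.3 Floc [-0.4  0.4 -0.2]
```

Call:
{"method": "move_arm", "body": {"moves": [{"hand": 0, "x": 0.08, "y": -0.05, "z": -0.04, "wx": 0, "wy": 0, "wz": 0}]}}

```text
time_s: 20.15
position: [0.5659, -0.0394, 0.2144]
tcp_rot: [[0.38, 0.67, 0.637], [0.344, -0.742, 0.575], [0.858, 0.001, -0.513]]
force: [0.7, 1.1, -1.1]
opening: 0.005
```

```bash
python3 st.py
```

```text
20.15 loc [-0.0072 -0.0614  0.2144] r 0.0714 cw 59.3 Floc [ 1.1  0.6 -1.1]
```

Call:
{"method": "move_arm", "body": {"moves": [{"hand": 0, "x": 0.08, "y": -0.06, "z": -0.03, "wx": 0, "wy": 0, "wz": 0}, {"hand": 0, "x": 0.07, "y": -0.05, "z": -0.03, "wx": 0, "wy": 0, "wz": 0}]}}

```text
time_s: 20.35
position: [0.5646, -0.0372, 0.2177]
tcp_rot: [[0.381, 0.67, 0.637], [0.346, -0.742, 0.574], [0.857, 0.001, -0.515]]
force: [1.1, -0.6, -3.1]
opening: 0.002
```

```bash
python3 st.py
```

```text
20.35 loc [-0.0072 -0.0589  0.2177] r 0.0710 cw 56.0 Floc [ 0.7 -1.  -3.1]
```

One more small push of about 2°, then I'll back off and withdraw.

Call:
{"method": "move_arm", "body": {"moves": [{"hand": 0, "x": 0.07, "y": -0.06, "z": -0.03, "wx": 0, "wy": 0, "wz": 0}, {"hand": 0, "x": 0, "y": 0, "z": 0, "wx": 0, "wy": 0, "wz": 0}, {"hand": 0, "x": -0.14, "y": 0.1, "z": 0.06, "wx": 0, "wy": 0, "wz": 0}, {"hand": 0, "x": -0.4, "y": -0.2, "z": -0.6, "wx": 0, "wy": 0, "wz": 0}, {"hand": 0, "x": -0.3, "y": -0.2, "z": -0.6, "wx": 0, "wy": 0, "wz": 0}, {"hand": 0, "x": -0.4, "y": -0.1, "z": -0.7, "wx": 0, "wy": 0, "wz": 0}, {"hand": 0, "x": -0.3, "y": -0.2, "z": -0.7, "wx": 0, "wy": 0, "wz": 0}, {"hand": 0, "x": -0.3, "y": -0.2, "z": -0.6, "wx": 0, "wy": 0, "wz": 0}, {"hand": 0, "x": -0.3, "y": -0.2, "z": -0.7, "wx": 0, "wy": 0, "wz": 0}]}}

```text
time_s: 21.25
position: [0.4653, -0.0907, 0.2237]
tcp_rot: [[0.379, 0.671, 0.637], [0.343, -0.741, 0.577], [0.859, 0.0, -0.511]]
force: [0.1, 1.1, -0.4]
opening: 0.001
```

```bash
python3 st.py; python3 - <<'E'
from plan import *
P0,R0,q0=cur()
rows(P0,R0,np.array([.30,.22,.36]),rot(55,58,-1),q=q0,dec=1,n=18,show=False)
E
```

```text
21.25 loc [-0.12   -0.0585  0.2237] r 0.0743 cw 52.0 Floc [ 0.6  1.  -0.4]
[{"hand": 0, "x": 0.4, "y": -0.8, "z": 0, "wx": 0.5, "wy": -1.5, "wz": -0.5}, {"hand": 0, "x": 0.3, "y": -0.7, "z": 0, "wx": 0.5, "wy": -1.5, "wz": -0.5}, {"hand": 0, "x": 0.4, "y": -0.8, "z": 0, "wx": 0.5, "wy": -1.5, "wz": -0.5}, {"hand": 0, "x": 0.4, "y": -0.7, "z": 0, "wx": 0.5, "wy": -1.5, "wz": -0.5}, {"hand": 0, "x": 0.4, "y": -0.8, "z": 0, "wx": 0.5, "wy": -1.5, "wz": -0.5}, {"hand": 0, "x": 0.4, "y": -0.7, "z": 0, "wx": 0.5, "wy": -1.5, "wz": -0.5}, {"hand": 0, "x": 0.3, "y": -0.7, "z": 0, "wx": 0.5, "wy": -1.5, "wz": -0.5}, {"hand": 0, "x": 0.5, "y": -0.8, "z": -0, "wx": 0.5, "wy": -1.5, "wz": -0.5}, {"hand": 0, "x": 0.4, "y": -0.7, "z": -0, "wx": 0.5, "wy": -1.5, "wz": -0.5}, {"hand": 0, "x": 0.4, "y": -0.7, "z": -0.1, "wx": 0.5, "wy": -1.5, "wz": -0.5}, {"hand": 0, "x": 0.4, "y": -0.8, "z": 0, "wx": 0.5, "wy": -1.5, "wz": -0.5}, {"hand": 0, "x": 0.4, "y": -0.7, "z": -0, "wx": 0.5, "wy": -1.5, "wz": -0.5}, {"hand": 0, "x": 0.5, "y": -0.7, "z": -0.1, "wx": 0.5, "wy": -1.5, "wz": -0.5}, {"hand": 0, "x": 0.4, "y": -0.7, "z": 0, "wx": 0.5, "wy": -1.5, "wz": -0.5}, {"hand": 0, "x": 0.4, "y": -0.7, "z": -0, "wx": 0.5, "wy": -1.5, "wz": -0.5}, {"hand": 0, "x": 0.5, "y": -0.7, "z": -0.1, "wx": 0.5, "wy": -1.5, "wz": -0.5}, {"hand": 0, "x": 0.4, "y": -0.7, "z": -0.1, "wx": 0.5, "wy": -1.5, "wz": -0.5}, {"hand": 0, "x": 0.5, "y": -0.7, "z": -0, "wx": 0.5, "wy": -1.5, "wz": -0.5}]
```

Call:
{"method": "move_arm", "body": {"moves": [{"hand": 0, "x": 0.4, "y": -0.8, "z": 0, "wx": 0.5, "wy": -1.5, "wz": -0.5}, {"hand": 0, "x": 0.3, "y": -0.7, "z": 0, "wx": 0.5, "wy": -1.5, "wz": -0.5}, {"hand": 0, "x": 0.4, "y": -0.8, "z": 0, "wx": 0.5, "wy": -1.5, "wz": -0.5}, {"hand": 0, "x": 0.4, "y": -0.7, "z": 0, "wx": 0.5, "wy": -1.5, "wz": -0.5}, {"hand": 0, "x": 0.4, "y": -0.8, "z": 0, "wx": 0.5, "wy": -1.5, "wz": -0.5}, {"hand": 0, "x": 0.4, "y": -0.7, "z": 0, "wx": 0.5, "wy": -1.5, "wz": -0.5}, {"hand": 0, "x": 0.3, "y": -0.7, "z": 0, "wx": 0.5, "wy": -1.5, "wz": -0.5}, {"hand": 0, "x": 0.5, "y": -0.8, "z": 0, "wx": 0.5, "wy": -1.5, "wz": -0.5}, {"hand": 0, "x": 0.4, "y": -0.7, "z": 0, "wx": 0.5, "wy": -1.5, "wz": -0.5}, {"hand": 0, "x": 0.4, "y": -0.7, "z": -0.1, "wx": 0.5, "wy": -1.5, "wz": -0.5}, {"hand": 0, "x": 0.4, "y": -0.8, "z": 0, "wx": 0.5, "wy": -1.5, "wz": -0.5}, {"hand": 0, "x": 0.4, "y": -0.7, "z": 0, "wx": 0.5, "wy": -1.5, "wz": -0.5}, {"hand": 0, "x": 0.5, "y": -0.7, "z": -0.1, "wx": 0.5, "wy": -1.5, "wz": -0.5}, {"hand": 0, "x": 0.4, "y": -0.7, "z": 0, "wx": 0.5, "wy": -1.5, "wz": -0.5}, {"hand": 0, "x": 0.4, "y": -0.7, "z": 0, "wx": 0.5, "wy": -1.5, "wz": -0.5}, {"hand": 0, "x": 0.5, "y": -0.7, "z": -0.1, "wx": 0.5, "wy": -1.5, "wz": -0.5}, {"hand": 0, "x": 0.4, "y": -0.7, "z": -0.1, "wx": 0.5, "wy": -1.5, "wz": -0.5}, {"hand": 0, "x": 0.5, "y": -0.7, "z": 0, "wx": 0.5, "wy": -1.5, "wz": -0.5}]}}

```text
time_s: 23.05
position: [0.3004, 0.2212, 0.3593]
tcp_rot: [[0.488, 0.817, 0.306], [0.694, -0.576, 0.432], [0.529, 0.001, -0.848]]
force: [-0.1, -0.2, 1.0]
opening: 0.006
```

```bash
python3 st.py; python3 look.py s6 0; python3 spk.py s6.pkl
```

```text
23.05 loc [-0.1164  0.2942  0.3593] r 0.3456 cw -58.4 Floc [-0.2 -0.2  1. ]
326 198 [-0.002  0.005  0.077] ang -3.5
327 198 [-0.003  0.002  0.078] ang -1.5
328 198 [-0.009  0.     0.086] ang -0.0
327 199 [-0.005  0.002  0.077] ang -1.4
328 199 [-0.006 -0.001  0.077] ang 0.7
s6.pkl 244 best th mod72 0.0 0.65 half-range [-1.5  1.5]
```

View pics/s6_o.png

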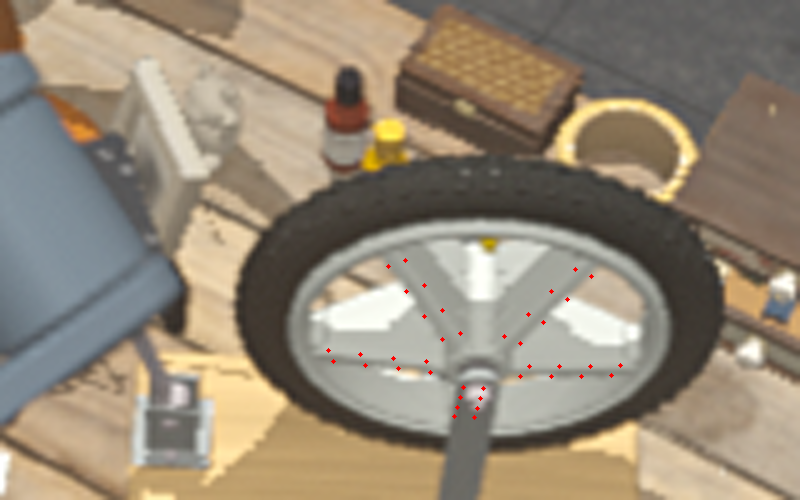

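```bash
python3 - <<'E'
from plan import *
P0,R0,q0=cur()
for az,t in ((40,45),(45,45),(40,50),(35,45)):
    q=q0
    for T in (W(-.10,.305,.30),W(.008,.305,.258),W(.008,.205,.258)):
        q,e=ik(T,rot(az,t,-1),q,p); print(az,t,L(T).round(3),q.round(0),round(e,3))
E
```

```text
40 45 [-0.1    0.305  0.3  ] [ -5.  -9. 139.  66.  33.  -7.] 0.0
40 45 [0.008 0.305 0.258] [  9.  11. 131.  96.  21. -30.] 0.0
40 45 [0.008 0.205 0.258] [-10.  11. 130.  81.  33. -29.] 0.0
45 45 [-0.1    0.305  0.3  ] [-10.  -8. 139.  64.  40. -13.] 0.0
45 45 [0.008 0.305 0.258] [  6.  11. 131.  89.  27. -28.] 0.0
45 45 [0.008 0.205 0.258] [-12.  12. 129.  76.  38. -30.] 0.0
40 50 [-0.1    0.305  0.3  ] [  0.  -9. 135.  51.  32.  12.] 0.0
40 50 [0.008 0.305 0.258] [ 11.   9. 127.  69.  19.  -1.] 0.0
40 50 [0.008 0.205 0.258] [ -7.  10. 126.  65.  31. -11.] 0.0
35 45 [-0.1    0.305  0.3  ] [  2.  -9. 139.  67.  25.  -0.] 0.0
35 45 [0.008 0.305 0.258] [ 13.  10. 131. 106.  16. -33.] 0.0
35 45 [0.008 0.205 0.258] [ -7.  11. 131.  87.  28. -29.] 0.0
```

```bash
python3 - <<'E'
from plan import *
P0,R0,q0=cur()
Rt=rot(43,47,-1)
Pb,Rb,q=rows(P0,R0,W(-.08,.308,.315),Rt,q=q0,dec=1,n=5)
Pc,_,q=rows(Pb,Rb,W(.008,.308,.258),Rb,q=q,dec=2,n=7)
E
```

```text
q [ -5. -13. 124.  35.  55.  15.] dq 5 e 0.000 P [0.306 0.23  0.352]
q [ -5. -13. 126.  39.  51.  14.] dq 5 e 0.000 P [0.31  0.234 0.343]
q [ -4. -12. 129.  43.  45.  12.] dq 5 e 0.000 P [0.315 0.24  0.333]
q [ -2. -10. 131.  49.  40.   9.] dq 6 e 0.000 P [0.32  0.246 0.324]
q [ -1.  -8. 133.  57.  34.   3.] dq 8 e 0.000 P [0.326 0.252 0.314]
[{"hand": 0, "x": 0.1, "y": 0.1, "z": 0.5, "wx": -1.5, "wy": 2.2, "wz": 1.9}, {"hand": 0, "x": -0, "y": -0, "z": 0.4, "wx": -1.5, "wy": 2.2, "wz": 1.9}, {"hand": 0, "x": 0, "y": 0, "z": 0.5, "wx": -1.5, "wy": 2.2, "wz": 1.9}, {"hand": 0, "x": 0, "y": 0, "z": 0.5, "wx": -1.5, "wy": 2.2, "wz": 1.9}, {"hand": 0, "x": 0, "y": 0, "z": 0.5, "wx": -1.5, "wy": 2.2, "wz": 1.9}]
q [  1.  -5. 133.  60.  31.   1.] dq 3 e 0.000 P [0.337 0.257 0.306]
q [  3.  -2. 133.  64.  29.  -2.] dq 4 e 0.000 P [0.348 0.263 0.298]
q [  4.   0. 132.  68.  27.  -6.] dq 4 e 0.000 P [0.359 0.269 0.29 ]
q [  6.   3. 132.  72.  26.  -9.] dq 4 e 0.000 P [0.37  0.275 0.282]
q [  7.   5. 131.  76.  25. -13.] dq 4 e 0.000 P [0.381 0.281 0.274]
q [  8.   8. 130.  80.  24. -17.] dq 4 e 0.000 P [0.392 0.287 0.266]
q [  9.  10. 130.  84.  23. -20.] dq 4 e 0.000 P [0.403 0.293 0.258]
[{"hand": 0, "x": 0.13, "y": 0.13, "z": 0.57, "wx": 0, "wy": 0, "wz": 0}, {"hand": 0, "x": 0.14, "y": 0.13, "z": 0.56, "wx": 0, "wy": 0, "wz": 0}, {"hand": 0, "x": 0.13, "y": 0.13, "z": 0.57, "wx": 0, "wy": 0, "wz": 0}, {"hand": 0, "x": 0.13, "y": 0.13, "z": 0.56, "wx": 0, "wy": 0, "wz": 0}, {"hand": 0, "x": 0.13, "y": 0.13, "z": 0.57, "wx": 0, "wy": 0, "wz": 0}, {"hand": 0, "x": 0.14, "y": 0.13, "z": 0.56, "wx": 0, "wy": 0, "wz": 0}, {"hand": 0, "x": 0.13, "y": 0.13, "z": 0.57, "wx": 0, "wy": 0, "wz": 0}]
```

Call:
{"method": "move_arm", "body": {"moves": [{"hand": 0, "x": 0.1, "y": 0.1, "z": 0.5, "wx": -1.5, "wy": 2.2, "wz": 1.9}, {"hand": 0, "x": 0, "y": 0, "z": 0.4, "wx": -1.5, "wy": 2.2, "wz": 1.9}, {"hand": 0, "x": 0, "y": 0, "z": 0.5, "wx": -1.5, "wy": 2.2, "wz": 1.9}, {"hand": 0, "x": 0, "y": 0, "z": 0.5, "wx": -1.5, "wy": 2.2, "wz": 1.9}, {"hand": 0, "x": 0, "y": 0, "z": 0.5, "wx": -1.5, "wy": 2.2, "wz": 1.9}, {"hand": 0, "x": 0, "y": 0, "z": 0, "wx": 0, "wy": 0, "wz": 0}]}}

```text
time_s: 23.7
position: [0.3259, 0.2479, 0.3098]
tcp_rot: [[0.538, 0.679, 0.5], [0.498, -0.734, 0.462], [0.68, 0.0, -0.733]]
force: [-0.9, 1.5, -0.3]
opening: 0.004
```

```bash
python3 st.py; python3 - <<'E'
from plan import *
P0,R0,q0=cur()
print(R.from_matrix(R0.T@rot(43,47,-1)).as_rotvec(degrees=True).round(1))
rows(P0,R0,W(.008,.308,.258),R0,dec=2,n=7)
from h import *
from rig import vision
c=vision.capture("top"); pickle.dump(c,open("top7.pkl","wb"))
cv2.imwrite("pics/top7.png",cv2.resize(c["image"][160:290,180:350,::-1],None,fx=4.5,fy=4.5,interpolation=cv2.INTER_CUBIC))
E
```

```text
23.7 loc [-0.0813  0.3056  0.3098] r 0.3328 cw -66.7 Floc [-0.1  1.8 -0.3]
[ 0.2  0.1 -0.2]
[{"hand": 0, "x": 0.16, "y": 0.11, "z": 0.56, "wx": 0, "wy": 0, "wz": 0}, {"hand": 0, "x": 0.17, "y": 0.12, "z": 0.55, "wx": 0, "wy": 0, "wz": 0}, {"hand": 0, "x": 0.16, "y": 0.11, "z": 0.56, "wx": 0, "wy": 0, "wz": 0}, {"hand": 0, "x": 0.16, "y": 0.11, "z": 0.55, "wx": 0, "wy": 0, "wz": 0}, {"hand": 0, "x": 0.17, "y": 0.11, "z": 0.56, "wx": 0, "wy": 0, "wz": 0}, {"hand": 0, "x": 0.16, "y": 0.12, "z": 0.55, "wx": 0, "wy": 0, "wz": 0}, {"hand": 0, "x": 0.16, "y": 0.11, "z": 0.56, "wx": 0, "wy": 0, "wz": 0}]
```

View pics/top7.png

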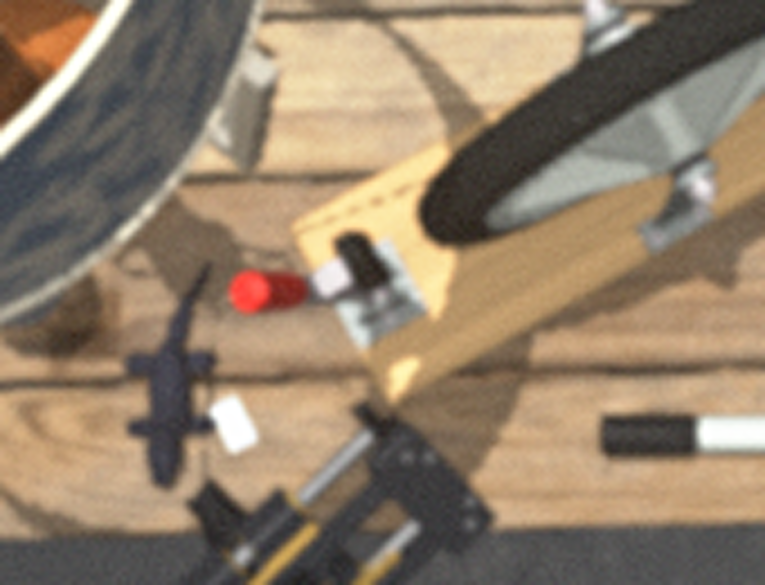

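Call:
{"method": "move_arm", "body": {"moves": [{"hand": 0, "x": 0.17, "y": 0.11, "z": 0.55, "wx": 0, "wy": 0, "wz": 0}, {"hand": 0, "x": 0.18, "y": 0.11, "z": 0.54, "wx": 0, "wy": 0, "wz": 0}, {"hand": 0, "x": 0.18, "y": 0.11, "z": 0.54, "wx": 0, "wy": 0, "wz": 0}, {"hand": 0, "x": 0.18, "y": 0.11, "z": 0.54, "wx": 0, "wy": 0, "wz": 0}, {"hand": 0, "x": 0.18, "y": 0.11, "z": 0.54, "wx": 0, "wy": 0, "wz": 0}]}}

```text
time_s: 24.25
position: [0.3854, 0.28, 0.2789]
tcp_rot: [[0.532, 0.679, 0.506], [0.498, -0.734, 0.462], [0.685, 0.006, -0.729]]
force: [-0.1, 0.3, 1.0]
opening: 0.005
```

```bash
python3 st.py
```

```text
24.25 loc [-0.0137  0.3054  0.2789] r 0.3217 cw -71.7 Floc [0.1 0.3 1. ]
```

Call:
{"method": "move_arm", "body": {"moves": [{"hand": 0, "x": 0.18, "y": 0.11, "z": 0.54, "wx": 0, "wy": 0, "wz": 0}, {"hand": 0, "x": 0.18, "y": 0.11, "z": 0.54, "wx": 0, "wy": 0, "wz": 0}, {"hand": 0, "x": 0, "y": 0, "z": 0, "wx": 0, "wy": 0, "wz": 0}]}}

```text
time_s: 24.55
position: [0.4082, 0.2929, 0.2651]
tcp_rot: [[0.533, 0.678, 0.506], [0.497, -0.735, 0.461], [0.685, 0.006, -0.729]]
force: [-0.2, -0.3, 0.2]
opening: 0.005
```

```bash
python3 st.py; python3 - <<'E'
from plan import *
P0,R0,q0=cur()
l=L(P0)
rows(P0,R0,W(l[0],l[1]-.09,l[2]),R0,dec=2,n=18,q=q0)
from h import *
from rig import vision
c=vision.capture("top"); pickle.dump(c,open("top8.pkl","wb"))
cv2.imwrite("pics/top8.png",cv2.resize(c["image"][160:290,180:350,::-1],None,fx=4.5,fy=4.5,interpolation=cv2.INTER_CUBIC))
E
```

```text
24.55 loc [0.0126 0.3059 0.2651] r 0.3180 cw -74.1 Floc [-0.3 -0.1  0.2]
q [  8.   9. 128.  80.  23. -16.] dq 1 e 0.000 P [0.411 0.289 0.265]
q [  7.   9. 128.  79.  24. -16.] dq 1 e 0.000 P [0.413 0.284 0.265]
q [  6.   9. 128.  79.  24. -16.] dq 1 e 0.000 P [0.415 0.28  0.265]
q [  5.   9. 128.  78.  25. -17.] dq 1 e 0.000 P [0.418 0.275 0.265]
q [  4.   9. 128.  78.  26. -17.] dq 1 e 0.000 P [0.42  0.271 0.265]
q [  3.   9. 128.  77.  26. -17.] dq 1 e 0.000 P [0.422 0.267 0.265]
q [  2.   9. 128.  77.  27. -17.] dq 1 e 0.000 P [0.425 0.262 0.265]
q [  1.   9. 128.  76.  28. -18.] dq 1 e 0.000 P [0.427 0.258 0.265]
q [  0.   9. 128.  76.  28. -18.] dq 1 e 0.000 P [0.43  0.253 0.265]
q [ -1.   9. 128.  76.  29. -18.] dq 1 e 0.000 P [0.432 0.249 0.265]
q [ -2.  10. 128.  75.  29. -19.] dq 1 e 0.000 P [0.434 0.245 0.265]
q [ -2.  10. 128.  75.  30. -19.] dq 1 e 0.000 P [0.437 0.24  0.265]
q [ -3.  10. 128.  74.  31. -19.] dq 1 e 0.000 P [0.439 0.236 0.265]
q [ -4.  10. 128.  74.  31. -19.] dq 1 e 0.000 P [0.442 0.231 0.265]
q [ -5.  10. 128.  73.  32. -20.] dq 1 e 0.000 P [0.444 0.227
[... 858 characters left out ...]
, "wx": 0, "wy": 0, "wz": 0}, {"hand": 0, "x": -0.04, "y": 0.2, "z": -0.03, "wx": 0, "wy": 0, "wz": 0}, {"hand": 0, "x": -0.03, "y": 0.19, "z": -0.03, "wx": 0, "wy": 0, "wz": 0}, {"hand": 0, "x": -0.04, "y": 0.2, "z": -0.04, "wx": 0, "wy": 0, "wz": 0}, {"hand": 0, "x": -0.04, "y": 0.19, "z": -0.03, "wx": 0, "wy": 0, "wz": 0}, {"hand": 0, "x": -0.03, "y": 0.19, "z": -0.03, "wx": 0, "wy": 0, "wz": 0}, {"hand": 0, "x": -0.04, "y": 0.2, "z": -0.03, "wx": 0, "wy": 0, "wz": 0}, {"hand": 0, "x": -0.04, "y": 0.19, "z": -0.04, "wx": 0, "wy": 0, "wz": 0}, {"hand": 0, "x": -0.03, "y": 0.2, "z": -0.03, "wx": 0, "wy": 0, "wz": 0}, {"hand": 0, "x": -0.04, "y": 0.19, "z": -0.03, "wx": 0, "wy": 0, "wz": 0}]
```

View pics/top8.png

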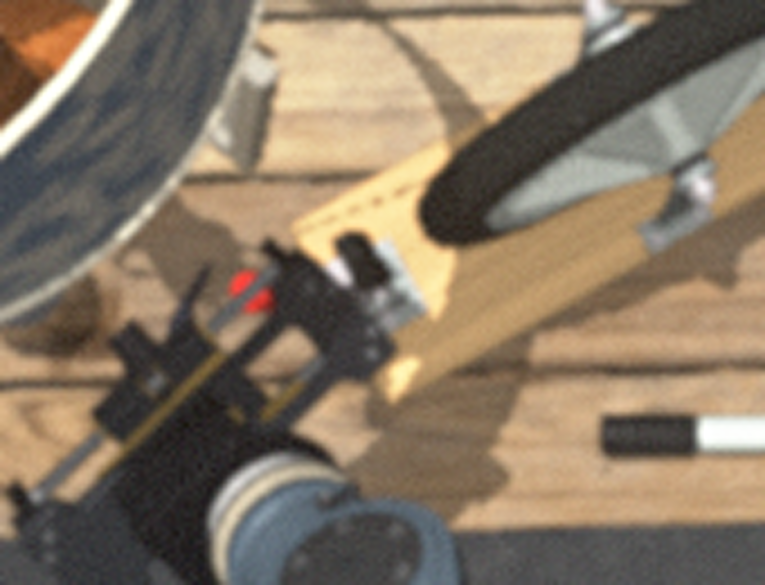

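Call:
{"method": "move_arm", "body": {"moves": [{"hand": 0, "x": -0.04, "y": 0.2, "z": -0.03, "wx": 0, "wy": 0, "wz": 0}, {"hand": 0, "x": -0.04, "y": 0.2, "z": -0.03, "wx": 0, "wy": 0, "wz": 0}, {"hand": 0, "x": -0.04, "y": 0.2, "z": -0.03, "wx": 0, "wy": 0, "wz": 0}, {"hand": 0, "x": -0.04, "y": 0.2, "z": -0.03, "wx": 0, "wy": 0, "wz": 0}, {"hand": 0, "x": -0.04, "y": 0.2, "z": -0.03, "wx": 0, "wy": 0, "wz": 0}, {"hand": 0, "x": -0.04, "y": 0.2, "z": -0.03, "wx": 0, "wy": 0, "wz": 0}, {"hand": 0, "x": -0.04, "y": 0.2, "z": -0.03, "wx": 0, "wy": 0, "wz": 0}]}}

```text
time_s: 25.3
position: [0.4236, 0.2602, 0.2637]
tcp_rot: [[0.534, 0.677, 0.505], [0.497, -0.736, 0.46], [0.683, 0.006, -0.73]]
force: [-0.2, 0.6, -0.5]
opening: 0.008
```

```bash
python3 st.py
```

```text
25.3 loc [0.0105 0.2698 0.2637] r 0.2831 cw -72.4 Floc [ 0.2  0.6 -0.5]
```

Call:
{"method": "move_arm", "body": {"moves": [{"hand": 0, "x": -0.04, "y": 0.2, "z": -0.03, "wx": 0, "wy": 0, "wz": 0}, {"hand": 0, "x": -0.04, "y": 0.2, "z": -0.03, "wx": 0, "wy": 0, "wz": 0}, {"hand": 0, "x": -0.04, "y": 0.2, "z": -0.03, "wx": 0, "wy": 0, "wz": 0}]}}

```text
time_s: 25.6
position: [0.4304, 0.2474, 0.2635]
tcp_rot: [[0.534, 0.679, 0.504], [0.498, -0.734, 0.462], [0.684, 0.004, -0.73]]
force: [-1.0, 1.2, 2.1]
opening: 0.008
```

```bash
python3 st.py
```

```text
25.6 loc [0.0104 0.2553 0.2635] r 0.2692 cw -71.5 Floc [-0.3  1.6  2.1]
```

Call:
{"method": "move_arm", "body": {"moves": [{"hand": 0, "x": -0.04, "y": 0.2, "z": -0.03, "wx": 0, "wy": 0, "wz": 0}, {"hand": 0, "x": -0.04, "y": 0.2, "z": -0.03, "wx": 0, "wy": 0, "wz": 0}, {"hand": 0, "x": -0.04, "y": 0.2, "z": -0.03, "wx": 0, "wy": 0, "wz": 0}, {"hand": 0, "x": -0.04, "y": 0.2, "z": -0.03, "wx": 0, "wy": 0, "wz": 0}]}}

```text
time_s: 26.0
position: [0.4408, 0.2287, 0.2629]
tcp_rot: [[0.534, 0.678, 0.505], [0.498, -0.735, 0.46], [0.683, 0.006, -0.73]]
force: [-1.3, 1.4, 3.0]
opening: 0.001
```

```bash
python3 st.py
```

```text
26.0 loc [0.0106 0.2339 0.2629] r 0.2488 cw -70.0 Floc [-0.4  1.9  3. ]
```

Call:
{"method": "move_arm", "body": {"moves": [{"hand": 0, "x": -0.04, "y": 0.2, "z": -0.03, "wx": 0, "wy": 0, "wz": 0}, {"hand": 0, "x": -0.04, "y": 0.2, "z": -0.03, "wx": 0, "wy": 0, "wz": 0}]}}

```text
time_s: 26.2
position: [0.4458, 0.2196, 0.2627]
tcp_rot: [[0.534, 0.678, 0.505], [0.498, -0.735, 0.46], [0.683, 0.006, -0.73]]
force: [-1.5, 1.0, 1.7]
opening: 0.003
```

```bash
python3 st.py
```

```text
26.2 loc [0.0107 0.2235 0.2627] r 0.2390 cw -69.2 Floc [-0.8  1.6  1.7]
```

Call:
{"method": "move_arm", "body": {"moves": [{"hand": 0, "x": -0.04, "y": 0.2, "z": -0.03, "wx": 0, "wy": 0, "wz": 0}]}}

```text
time_s: 26.3
position: [0.4484, 0.215, 0.2626]
tcp_rot: [[0.534, 0.678, 0.505], [0.498, -0.735, 0.46], [0.683, 0.006, -0.73]]
force: [-1.5, -0.1, 1.6]
opening: 0.005
```

```bash
python3 st.py
```

```text
26.3 loc [0.0108 0.2183 0.2626] r 0.2341 cw -68.8 Floc [-1.3  0.7  1.6]
```

Call:
{"method": "move_arm", "body": {"moves": [{"hand": 0, "x": -0.03, "y": 0.14, "z": -0.02, "wx": 0, "wy": 0, "wz": 0}, {"hand": 0, "x": -0.03, "y": 0.14, "z": -0.02, "wx": 0, "wy": 0, "wz": 0}]}}

```text
time_s: 26.5
position: [0.4518, 0.2088, 0.2624]
tcp_rot: [[0.534, 0.677, 0.505], [0.498, -0.736, 0.46], [0.683, 0.006, -0.73]]
force: [-0.8, 1.2, 0.9]
opening: 0.007
```

```bash
python3 st.py; python3 - <<'E'
from h import *
from rig import vision
for n in ("top","side"):
    c=vision.capture(n); pickle.dump(c,open(n+"9.pkl","wb"))
    x0,y0=(180,160) if n=="top" else (200,150)
    cv2.imwrite(f"pics/{n}9.png",cv2.resize(c["image"][y0:y0+130,x0:x0+170,::-1],None,fx=4.5,fy=4.5,interpolation=cv2.INTER_CUBIC))
E
```

```text
26.5 loc [0.0108 0.2112 0.2624] r 0.2274 cw -68.2 Floc [-0.1  1.5  0.9]
```

View pics/top9.png

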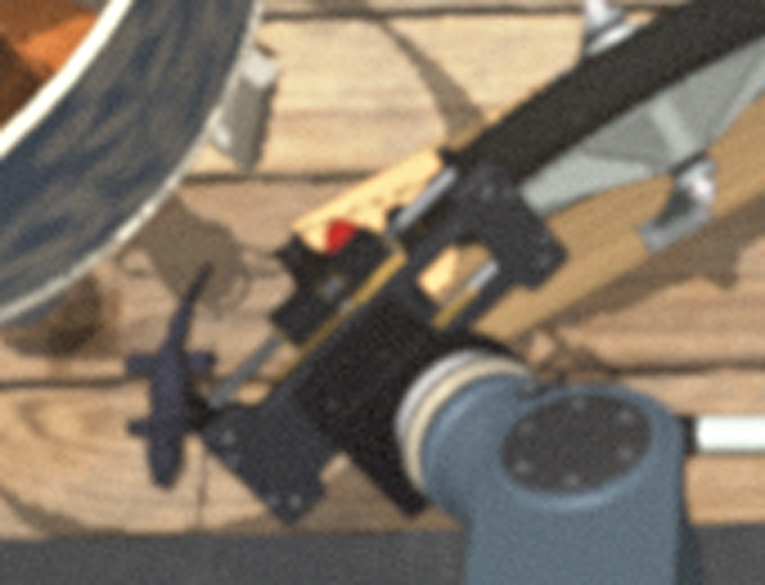

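View pics/side9.png

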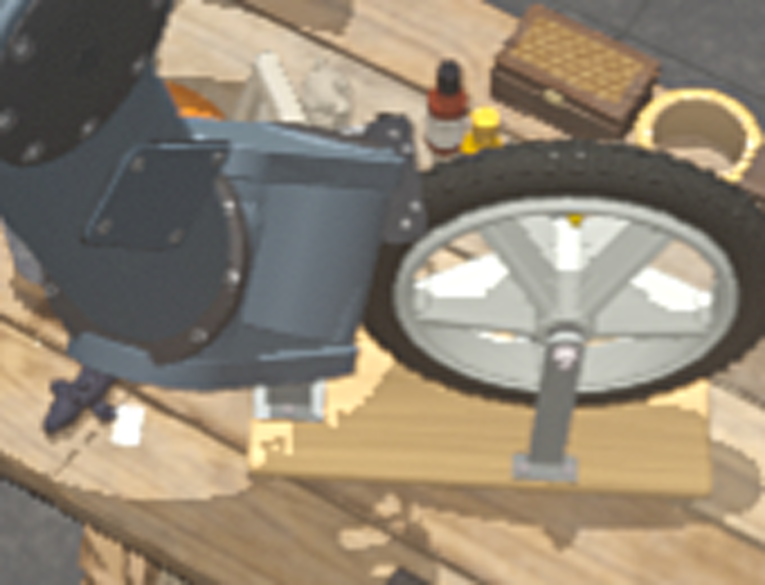

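Call:
{"method": "move_arm", "body": {"moves": [{"hand": 0, "x": -0.02, "y": 0.1, "z": -0.01, "wx": 0, "wy": 0, "wz": 0}, {"hand": 0, "x": -0.02, "y": 0.1, "z": -0.01, "wx": 0, "wy": 0, "wz": 0}]}}

```text
time_s: 26.8
position: [0.454, 0.2048, 0.2621]
tcp_rot: [[0.534, 0.678, 0.505], [0.498, -0.735, 0.46], [0.683, 0.005, -0.73]]
force: [-1.8, 0.7, 2.4]
opening: 0.005
```

```bash
python3 st.py
```

```text
26.8 loc [0.0109 0.2066 0.2621] r 0.2231 cw -67.9 Floc [-1.3  1.4  2.4]
```

Call:
{"method": "move_arm", "body": {"moves": [{"hand": 0, "x": -0.02, "y": 0.1, "z": -0.01, "wx": 0, "wy": 0, "wz": 0}, {"hand": 0, "x": 0, "y": 0, "z": 0, "wx": 0, "wy": 0, "wz": 0}]}}

```text
time_s: 27.0
position: [0.4542, 0.2042, 0.2621]
tcp_rot: [[0.533, 0.681, 0.502], [0.497, -0.733, 0.465], [0.684, 0.002, -0.729]]
force: [-2.8, 5.9, 3.9]
opening: 0.004
```

```bash
python3 st.py; cat > red.py <<'E'
from plan import *
from h import *
from rig import vision
c=vision.capture("top"); w=cloud(c); hsv=cv2.cvtColor(c["image"],cv2.COLOR_RGB2HSV)
red=((hsv[...,0]<6)|(hsv[...,0]>174))&(hsv[...,1]>150)&(hsv[...,2]>80); red[:,300:]=0; red[:,:200]=0
d=w[red]; l=np.array([L(x) for x in d]); l=l[(l[:,2]>.15)&(l[:,2]<.33)]
t=l[l[:,2]>.275]
print(len(l),np.percentile(l,[5,50,95],axis=0).round(3).tolist(),"top part median",np.median(t,0).round(3) if len(t) else None, "lever from upright ~",np.arctan2(np.median(t[:,1])-.183,np.median(t[:,2])-.06).round(3))
E
python3 red.py
```

```text
27.0 loc [0.0107 0.206  0.2621] r 0.2225 cw -67.8 Floc [0.4 6.5 3.9]
27 [[-0.002, 0.176, 0.291], [0.003, 0.182, 0.294], [0.008, 0.189, 0.298]] top part median [0.003 0.182 0.294] lever from upright ~ -0.002
```

Call:
{"method": "move_arm", "body": {"moves": [{"hand": 0, "x": -0.01, "y": 0.08, "z": -0.01, "wx": 0, "wy": 0, "wz": 0}, {"hand": 0, "x": 0, "y": 0, "z": 0, "wx": 0, "wy": 0, "wz": 0}, {"hand": 0, "x": 0, "y": 0, "z": 0, "wx": 0, "wy": 0, "wz": 0}]}}

```text
time_s: 27.35
position: [0.4541, 0.204, 0.2623]
tcp_rot: [[0.532, 0.683, 0.5], [0.497, -0.73, 0.468], [0.685, -0.001, -0.729]]
force: [-3.3, 9.5, 2.3]
opening: 0.002
```

```bash
python3 st.py
```

```text
27.35 loc [0.0106 0.2059 0.2623] r 0.2224 cw -67.7 Floc [ 1.7 10.   2.3]
```

Call:
{"method": "move_arm", "body": {"moves": [{"hand": 0, "x": -0.01, "y": 0.08, "z": -0.01, "wx": 0, "wy": 0, "wz": 0}, {"hand": 0, "x": 0, "y": 0, "z": 0, "wx": 0, "wy": 0, "wz": 0}, {"hand": 0, "x": 0, "y": 0, "z": 0, "wx": 0, "wy": 0, "wz": 0}]}}

```text
time_s: 27.65
position: [0.454, 0.2038, 0.2622]
tcp_rot: [[0.532, 0.685, 0.497], [0.497, -0.728, 0.472], [0.685, -0.003, -0.728]]
force: [-4.0, 13.4, 3.5]
opening: 0.004
```

```bash
python3 st.py; python3 red.py; python3 - <<'E'
from plan import *
P0,R0,q0=cur(); l=L(P0)
A=W(l[0],l[1]+.05,l[2]); B=W(-.11,.29,.36)
_,_,q=rows(P0,R0,A,R0,n=5,q=q0)
rows(A,R0,B,R0,n=8,q=q)
E
```

```text
27.65 loc [0.0103 0.2057 0.2622] r 0.2223 cw -67.7 Floc [ 2.9 13.7  3.5]
28 [[-0.002, 0.176, 0.292], [0.003, 0.182, 0.296], [0.007, 0.189, 0.298]] top part median [0.003 0.182 0.296] lever from upright ~ -0.003
q [ -8.  11. 128.  72.  34. -21.] dq 2 e 0.000 P [0.449 0.213 0.262]
q [ -7.  10. 128.  73.  33. -21.] dq 2 e 0.000 P [0.445 0.221 0.262]
q [ -5.  10. 128.  74.  32. -21.] dq 2 e 0.000 P [0.44  0.23  0.262]
q [ -3.  10. 128.  75.  31. -20.] dq 2 e 0.000 P [0.435 0.239 0.262]
q [ -2.  10. 129.  76.  30. -20.] dq 2 e 0.000 P [0.43  0.248 0.262]
[{"hand": 0, "x": 0.07, "y": -0.39, "z": 0.07, "wx": 0, "wy": 0, "wz": 0}, {"hand": 0, "x": 0.08, "y": -0.38, "z": 0.07, "wx": 0, "wy": 0, "wz": 0}, {"hand": 0, "x": 0.07, "y": -0.39, "z": 0.07, "wx": 0, "wy": 0, "wz": 0}, {"hand": 0, "x": 0.07, "y": -0.39, "z": 0.07, "wx": 0, "wy": 0, "wz": 0}, {"hand": 0, "x": 0.08, "y": -0.38, "z": 0.07, "wx": 0, "wy": 0, "wz": 0}]
q [ -2.   7. 129.  72.  31. -16.] dq 4 e 0.000 P [0.415 0.244 0.274]
q [ -3.   3. 130.  67.  33. -11.] dq 4 e 0.000 P [0.4   0.241 0.287]
q [ -4.   0. 130.  63.  35.  -7.] d
[... 287 characters left out ...]
 P [0.323 0.224 0.348]
q [-14. -19. 130.  47.  52.   9.] dq 5 e 0.000 P [0.308 0.221 0.36 ]
[{"hand": 0, "x": -0.06, "y": -0.32, "z": -0.72, "wx": 0, "wy": 0, "wz": 0}, {"hand": 0, "x": -0.05, "y": -0.32, "z": -0.73, "wx": 0, "wy": 0, "wz": 0}, {"hand": 0, "x": -0.06, "y": -0.32, "z": -0.72, "wx": 0, "wy": 0, "wz": 0}, {"hand": 0, "x": -0.06, "y": -0.33, "z": -0.73, "wx": 0, "wy": 0, "wz": 0}, {"hand": 0, "x": -0.06, "y": -0.32, "z": -0.72, "wx": 0, "wy": 0, "wz": 0}, {"hand": 0, "x": -0.05, "y": -0.32, "z": -0.72, "wx": 0, "wy": 0, "wz": 0}, {"hand": 0, "x": -0.06, "y": -0.32, "z": -0.73, "wx": 0, "wy": 0, "wz": 0}, {"hand": 0, "x": -0.06, "y": -0.32, "z": -0.72, "wx": 0, "wy": 0, "wz": 0}]
```

Call:
{"method": "move_arm", "body": {"moves": [{"hand": 0, "x": 0.07, "y": -0.3, "z": 0.07, "wx": 0, "wy": 0, "wz": 0}, {"hand": 0, "x": 0.08, "y": -0.38, "z": 0.07, "wx": 0, "wy": 0, "wz": 0}, {"hand": 0, "x": 0.07, "y": -0.39, "z": 0.07, "wx": 0, "wy": 0, "wz": 0}, {"hand": 0, "x": 0.07, "y": -0.39, "z": 0.07, "wx": 0, "wy": 0, "wz": 0}, {"hand": 0, "x": -0.06, "y": -0.32, "z": -0.72, "wx": 0, "wy": 0, "wz": 0}, {"hand": 0, "x": -0.06, "y": -0.32, "z": -0.72, "wx": 0, "wy": 0, "wz": 0}, {"hand": 0, "x": -0.06, "y": -0.32, "z": -0.72, "wx": 0, "wy": 0, "wz": 0}, {"hand": 0, "x": -0.06, "y": -0.32, "z": -0.72, "wx": 0, "wy": 0, "wz": 0}, {"hand": 0, "x": -0.06, "y": -0.32, "z": -0.72, "wx": 0, "wy": 0, "wz": 0}, {"hand": 0, "x": -0.06, "y": -0.32, "z": -0.72, "wx": 0, "wy": 0, "wz": 0}, {"hand": 0, "x": -0.06, "y": -0.32, "z": -0.72, "wx": 0, "wy": 0, "wz": 0}, {"hand": 0, "x": 0, "y": 0, "z": 0, "wx": 0, "wy": 0, "wz": 0}, {"hand": 0, "x": 0, "y": 0, "z": 0, "wx": 0, "wy": 0, "wz": 0}]}}

```text
time_s: 29.0
position: [0.3335, 0.2107, 0.3464]
tcp_rot: [[0.533, 0.677, 0.507], [0.497, -0.736, 0.459], [0.684, 0.008, -0.729]]
force: [0.7, 0.7, -0.4]
opening: 0.004
```

```bash
python3 st.py; python3 red.py; python3 look.py s10 0; python3 spk.py s10.pkl; python3 - <<'E'
from h import *
from rig import vision
c=vision.capture("top"); pickle.dump(c,open("top10.pkl","wb"))
cv2.imwrite("pics/top10.png",cv2.resize(c["image"][90:290,160:450,::-1],None,fx=2.7,fy=2.7,interpolation=cv2.INTER_CUBIC))
E
```

```text
29.0 loc [-0.0923  0.2692  0.3464] r 0.3175 cw -58.0 Floc [ 0.9  0.3 -0.4]
56 [[-0.009, 0.176, 0.273], [-0.002, 0.182, 0.294], [0.007, 0.188, 0.297]] top part median [-0.001  0.182  0.294] lever from upright ~ -0.004
326 198 [0.001 0.004 0.073] ang -3.4
327 198 [-0.008  0.003  0.085] ang -1.8
328 198 [-0.006 -0.     0.083] ang 0.2
327 199 [-0.007  0.002  0.079] ang -1.6
328 199 [-0.005 -0.001  0.076] ang 0.8
s10.pkl 243 best th mod72 0.0 0.7 half-range [-1.5  1.5]
```

View pics/top10.png

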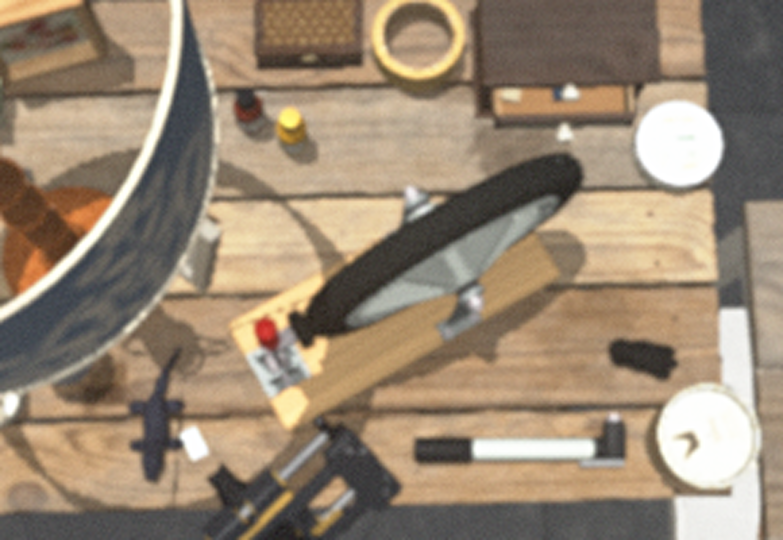

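View pics/s10_o.png

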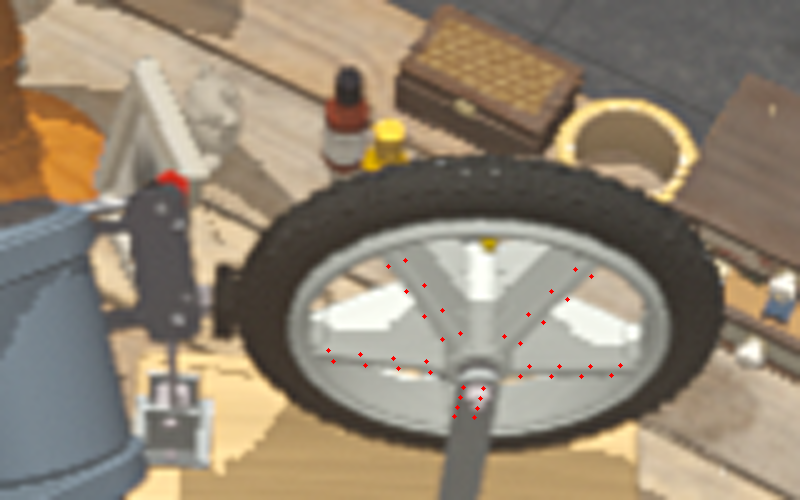

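The lever stands upright with its shoe against the tyre. The valve is at the top, the arm is clear, and the pump and other goods look unmoved. Handing in.

```bash
python3 -c "
from rig import order
print(order.hand_in())"
```

```text
the job is handed in; nothing more can be done
None
```

The valve is at twelve o'clock and the brake is set. I handed the job in at about 29 s of the 72 s allowed, and it gave no verdict.

**What I did:**
- I turned the wheel about 135° counter-clockwise with the shut fingertips, pushing spokes only from gaps that did not hold the valve. It took one long push and two short ones, with readings of up to about 5 N.
- I then pushed the red lever in until it stopped and pressed it home with about 14 N. After that I backed the arm clear.

**Last checks:**
- **Valve:** the cap pixels gave about −1° (scatter −3.4° to +0.8°) and the spokes 0° ± 1.5°, against a tolerance of 7°. The reading was the same before and after braking.
- **Brake:** the lever measured upright within 0.005 rad after the arm let go, which puts the joint at about 0.30. The shoe is visibly against the tyre.
- **Surroundings:** the wrist force was back to noise level. The pump and the goods in view looked unmoved in the top picture, but I judged that by eye. At least one pot was half hidden by the lampshade or at the picture's edge.

**Disagreement:** before the last push, the cap and spoke measurements differed by up to 3° (for example 25.5° and 28.5°). In the final pictures they agreed within about 1°.

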